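# Swap the bench things onto their own dishes

## Task

Four things on the bench were put back on the wrong coloured dishes: stand the striped cup of burs upright in the middle of the red dish, the glass jar on the green, the black loupe on the blue and the brass block on the yellow. Use the empty wooden dish to park a thing while you swap, leaving it empty at the end; set things down only on the dishes, never on the worktop, and leave the wooden ring clamp lying where it is.

Things in the scene. Friction and masses are not known exactly. Their poses are not given: they have to be found in the camera images.
- cup_mid (a point): small white paper cup with dark red stripes, full of thin burs (rotary bits) fixed in it that stick up; cup wall 34 mm across at the rim, 28 mm at the foot, 30 mm high, 49 mm with the burs. Loose, upright; grasp the cup by its wall. Point: on its axis, half-way up the cup wall (15 mm above its underside); z axis up.
- jar_mid (a point): closed glass jar with pale orange filling and a gold-coloured lid (fixed on), round, 45 mm across, 53 mm high. Loose, upright. Point: on its axis, half-way up (26.5 mm above its underside); z axis up.
- loupe_mid (a point): black round eye loupe, a short black tube 28 mm across and 21 mm high. Loose, upright. Point: on its axis, half-way up (10.5 mm above its underside); z axis up.
- block_mid (a point): brass block, 30 x 30 mm on plan and 22 mm high, its x and y axes square to its side faces. Loose, about 0.165 kg, upright. Point: its centre, half-way up (11 mm above its underside); z axis up.
- dish_red: red shallow round dish with a low lip, fixed to the worktop: 84 mm across, inside 76 mm across at the floor, floor 6 mm above the worktop, lip 8 mm above the worktop. Origin: centre of its underside, on the worktop (z = 0); z axis up. The striped cup belongs here; at the start another of the four things stands on it.
- dish_green: green shallow round dish with a low lip, fixed to the worktop: 84 mm across, inside 76 mm across at the floor, floor 6 mm above the worktop, lip 8 mm above the worktop. Origin: centre of its underside, on the worktop (z = 0); z axis up. The glass jar belongs here; at the start another of the four things stands on it.
- dish_blue: blue shallow round dish with a low lip, fixed to the worktop: 84 mm across, inside 76 mm across at the floor, floor 6 mm above the worktop, lip 8 mm above the worktop. Origin: centre of its underside, on the worktop (z = 0); z axis up. The black loupe belongs here; at the start another of the four things stands on it.
- dish_yellow: yellow shallow round dish with a low lip, fixed to the worktop: 84 mm across, inside 76 mm across at the floor, floor 6 mm above the worktop, lip 8 mm above the worktop. Origin: centre of its underside, on the worktop (z = 0); z axis up. The brass block belongs here; at the start another of the four things stands on it.
- dish_wood: plain dark brown wooden shallow round dish with a low lip, fixed to the worktop: 84 mm across, inside 76 mm across at the floor, floor 6 mm above the worktop, lip 8 mm above the worktop. Origin: centre of its underside, on the worktop (z = 0); z axis up. Empty at the start: the parking spot.
- clamp_mid (a point): bystander: wooden ring clamp (two jaws bound by a band) lying flat, 135 mm long along its y axis, 30 mm wide, 21 mm high; loose, must stay where it lies. Point: its centre, half-way up.
There are look-alikes about, which are no part of the job. Of the things like the part that bears jar_mid, leave any that is pink; of the rest the larger one is meant.

How it is judged:
On the way:
1. one of the four things is parked on the wooden dish (((horizontal distance between cup_mid and dish_wood below 0.03 m and height (world z) of cup_mid between 0.018 and 0.025 m and angle between cup_mid's own z axis and vertical below 0.1 rad and linear speed of cup below 0.02 m/s) or (horizontal distance between jar_mid and dish_wood below 0.03 m and height (world z) of jar_mid between 0.0295 and 0.0365 m and angle between jar_mid's own z axis and vertical below 0.1 rad and linear speed of jar below 0.02 m/s) or (horizontal distance between loupe_mid and dish_wood below 0.03 m and height (world z) of loupe_mid between 0.0135 and 0.0205 m and angle between loupe_mid's own z axis and vertical below 0.1 rad and linear speed of loupe below 0.02 m/s) or (horizontal distance between block_mid and dish_wood below 0.03 m and height (world z) of block_mid between 0.014 and 0.021 m and angle between block_mid's own z axis and vertical below 0.1 rad and linear speed of block below 0.02 m/s))), for 0.2 s.
At the end, for the whole second after the job is handed in: Cup on the red dish, jar on the green, loupe on the blue, block on the yellow, each upright (within 0.1 rad) on the dish floor, centred within 15 mm, released and at rest; so the wooden dish is empty (horizontal distance between cup_mid and dish_red below 0.015 m and height (world z) of cup_mid between 0.018 and 0.025 m and angle between each of cup_mid, jar_mid, loupe_mid, block_mid's own z axis and vertical below 0.1 rad and linear speed of each of cup, jar, loupe, block below 0.02 m/s and horizontal distance between jar_mid and dish_green below 0.015 m and height (world z) of jar_mid between 0.0295 and 0.0365 m and horizontal distance between loupe_mid and dish_blue below 0.015 m and height (world z) of loupe_mid between 0.0135 and 0.0205 m and horizontal distance between block_mid and dish_yellow below 0.015 m and height (world z) of block_mid between 0.014 and 0.021 m); the robot touches nothing.
It fails at once if the cup is set down on the worktop (its point comes more than 3 mm lower than when it stands on a dish) (height (world z) of cup_mid below 0.018 m).
It fails at once if the jar is set down on the worktop (its point comes more than 3 mm lower than when it stands on a dish) (height (world z) of jar_mid below 0.0295 m).
It fails at once if the loupe is set down on the worktop (its point comes more than 3 mm lower than when it stands on a dish) (height (world z) of loupe_mid below 0.0135 m).
It fails at once if the block is set down on the worktop (its point comes more than 3 mm lower than when it stands on a dish) (height (world z) of block_mid below 0.014 m).
It fails at once if the ring clamp is moved by more than 15 mm (distance of clamp_mid from where it was at the start of the episode above 0.015 m).
It also fails if it takes over 115 s, if anything falls off the work surface, if the arm or the gripper's body presses on something with over 40 N, if the wrist force passes 120 N, or if a joint passes its speed limit or range.

## Robot

A 6-joint arm with a two-finger parallel gripper is mounted at the origin on a cart in front of the work surface, level with it; the furniture and walls round the work are solid. World frame = base frame: x ahead of the robot, y to its left, z up, the work surface at z = 0. Lengths are in m, angles in rad, forces in N, time in s.
With the tool pointing down it reaches from about 0.225 to 0.875 m from the base axis. Payload 3.4 kg.
Tool frame: the origin (TCP) lies midway between the tips of the shut fingers; the grasp point (between the pads) lies 19 mm behind it (arm.tcp_to_grasp is the distance from the TCP to the grasp point, in m); z points along the fingers, y is the direction in which the jaws open and shut (so a half turn about z gives the same grasp; the last joint's range is limited). The gripper opens to 85 mm and grips with 20 to 120 N. Pads are 22 mm wide; open, the fingers measure 114 mm over their backs; the gripper's body (76 mm by 85 mm) begins 54 mm behind the grasp point. The pads swing forward as they close: fully open they stand 13 mm farther back than shut.
Start: joints at [-1.372, 0.276, 1.505, -0, 1.361, -0.121], TCP at [0.181, -0.546, 0.231] pointing down, gripper open.
Joint ranges: [-2.89, 2.89], [-0.75, 2.08], [0.22, 2.7], [-1.18, 4.32], [0.11, 2.71], [-2.7, 2.7]. Speed limits (rad/s): [2.57, 2.57, 3.14, 3.14, 3.14, 3.14].

## Interface

Orientations are given as a rotation vector (axis times angle).
In Python, from station import arm gives the robot as it stands.
- The arm moves only by the shell command python3 -m crank 'ROWS' [FORCE]. ROWS is a JSON object of lists of equal length, an entry for each row: "gripper": the finger opening in mm, from 0 to 85.4; "xyz": the shift along the tool's x, y, z in units of 40 mm (1.0 is 40 mm), a list of three; "yaw": the turn about the tool's z in units of 5 degrees (1.0 is 5 degrees). A call has 1 to 8 rows; each row is the pose to reach, as a shift and turn from the pose commanded when the call began, along the tool's axes at that moment; what a row does not reach only later rows make up. A row lasts 1/10 s, in which the tool goes at most 50 mm and 8.59 degrees, less where a joint would pass 70% of its speed; a pose out of reach is approached as far as the arm can. A call with a gripper value outside its range is refused whole. The fingers move at their own pace and stop on an object; FORCE is the grip in N (left out, the last holds). Time passes only in rows, so rows that repeat a pose let the fingers close. It gives the time, the measured TCP pose, the force and the opening at its end, in the units of the state.
- arm.get_obs(): the state, without advancing time (a new reading comes with each control period).
- arm.capture(name): name is "side" or "top" or "wrist"; returns (picture, depth): 384x512x3 uint8, red, green, blue; 384x512 float32, m along the optical axis (not along the pixel's ray), 0 where there is no reading.
- arm.camera_params(name): a dict with "fov_y" (degrees; the focal length in pixels is half the picture's height over the tangent of half this angle, whatever the lens; pixels are square), "cx", "cy" (the principal point, pixels), "R" (3x3) and "t" (3): a world point X has camera coordinates R X + t; the wrist camera has in their place "mount" (4x4, takes a point from camera to tool coordinates, whose origin is the TCP and whose axes are the flange's). Camera axes: x right, y down, z forward; pixel columns grow to the right and rows downward; lengths in m; the calibration is good to about 2 mm. A picture is of the moment at which its call begins: read the wrist's pose just before it. camera_params takes no time and is no camera call.
- arm.finish_job(): hands the job in, once; it reports no verdict.
The state is a dict: "t": time; "joints": joint angles; "qvel": joint speeds; "effort": joint torques, N m; "tool_pos": TCP position; "eef_rot": TCP orientation; "force": force on the tool from outside, world axes, zero at the start; "wrist_torque": the same for the moment, N m; "width": opening from 0.0 (shut) to 1.0 (fully open).
Only numpy, scipy, OpenCV 4.12 (cv2) and the standard library are available. Lean on these libraries where they do the work, as an engineer would, in place of code of your own. Each camera call takes 0.05 s, during which the arm holds its last target.

## Working session

There is one attempt and no reset: what is moved stays moved. The work goes in short steps, Python scripts to look and compute and a shell command to move; the robot and the scene stay as the last step left them, time stands still between calls to the robot, and variables do not carry over. Pictures are saved under pics/ and viewed, and the job is handed in when it is done.

```bash
mkdir -p pics; ls; python3 - <<'E'
from station import arm
import cv2,numpy as np
print(arm.get_obs()); print(arm.tcp_to_grasp)
for n in ["top","side"]:
    p,d=arm.capture(n); cv2.imwrite(f"pics/{n}0.png",p[:,:,::-1]); np.savez(f"pics/{n}0.npz",p=p,d=d)
for n in ["top","side","wrist"]: print(n,arm.camera_params(n))
E
```

```text
pics
{'t': 0.0, 'joints': array([-1.37200946e+00,  2.76582007e-01,  1.50613870e+00,  3.00637068e-05,
        1.36069569e+00, -1.21002302e-01]), 'qvel': array([ 0.00088035,  0.00037512, -0.00124191, -0.00051061, -0.00118861,
       -0.00057151]), 'effort': array([-2.87611965e-04, -4.16775727e+01, -2.45802748e+01, -3.75722848e-04,
        1.09257977e-02, -1.04295486e-05]), 'tool_pos': array([ 0.18065915, -0.54532392,  0.2304449 ]), 'eef_rot': array([-3.09972005e+00, -4.99885871e-01,  6.52082906e-05]), 'force': array([-0.31942762,  0.5872506 ,  0.34176949]), 'wrist_torque': array([0.00099265, 0.01635462, 0.01497434]), 'width': 0.9978031749186312}
0.0187
top {'fov_y': 57.93418219027472, 'cx': 260.62618076902413, 'cy': 188.83733392412427, 'R': array([[ 0.02228798, -0.99927368,  0.0309088 ],
       [-0.99856492, -0.02375678, -0.04799697],
       [ 0.0486964 , -0.02979469, -0.99836914]]), 't': array([0.03579354, 0.49732811, 0.89306913])}
side {'fov_y': 50.129840604363444, 'cx': 259.03272141945973, 'cy': 196.33910946411075, 'R': array([[ 9.36951847e-01, -3.49457832e-01,  6.78364275e-04],
       [-2.17111385e-01, -5.83628941e-01, -7.82457606e-01],
       [ 2.73831852e-01,  7.32977818e-01, -6.22703489e-01]]), 't': array([-0.47467983,  0.191935  ,  0.69091076])}
wrist {'fov_y': 66.01205807974853, 'cx': 256.39318791004786, 'cy': 196.87424928338518, 'mount': array([[-1.24348860e-03, -9.58031371e-01, -2.86660681e-01,
         7.30876743e-02],
       [ 9.99999226e-01, -1.18077571e-03, -3.91638870e-04,
        -1.59456828e-04],
       [ 3.67203534e-05, -2.86660946e-01,  9.58032098e-01,
        -1.42582477e-01],
       [ 0.00000000e+00,  0.00000000e+00,  0.00000000e+00,
         1.00000000e+00]])}
```

View pics/top0.png

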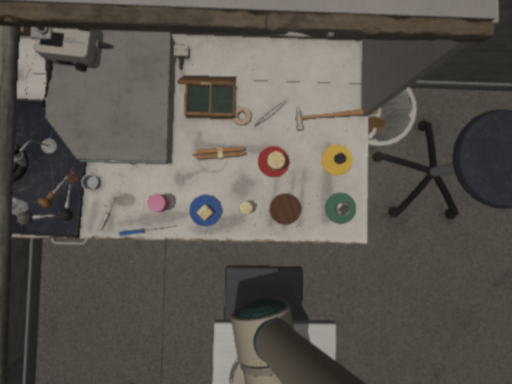

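View pics/side0.png

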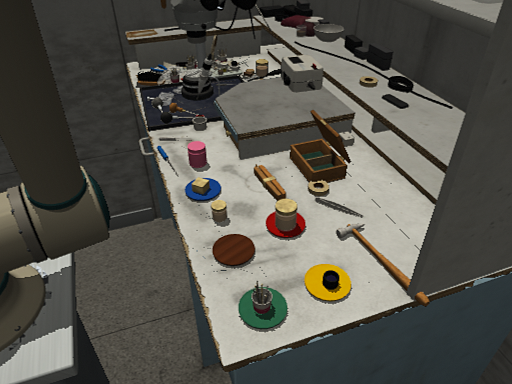

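The top view shows the red dish at (273,161) with the jar, yellow (337,159) with the loupe, green (340,208) with the cup, blue (206,210) with the block and wood (285,209) empty. The look-alikes are a small jar at (246,207) and a pink one at (158,203). Next I measure the dishes and things.

```bash
cat > h.py <<'E'
import numpy as np,cv2
from scipy.spatial.transform import Rotation as Ro
from station import arm
def K(n):
    c=arm.camera_params(n); f=192/np.tan(np.radians(c['fov_y'])/2); return c,f
def pose(n,obs=None):
    c,f=K(n)
    if n!='wrist': return c['R'].T,-c['R'].T@c['t'],c,f
    o=obs; R=Ro.from_rotvec(o['eef_rot']).as_matrix(); M=c['mount']
    return R@M[:3,:3],R@M[:3,3]+o['tool_pos'],c,f
def plane(n,uv,z,obs=None):
    R,o,c,f=pose(n,obs); uv=np.atleast_2d(np.asarray(uv,float))
    d=np.c_[(uv[:,0]-c['cx'])/f,(uv[:,1]-c['cy'])/f,np.ones(len(uv))]@R.T
    return o+d*((z-o[2])/d[:,2])[:,None]
def cloud(n,depth,obs=None):
    R,o,c,f=pose(n,obs); v,u=np.mgrid[:384,:512]
    X=np.stack([(u-c['cx'])/f*depth,(v-c['cy'])/f*depth,depth],-1)@R.T+o
    X[depth==0]=np.nan; return X
def circ(xy):
    A=np.c_[2*xy,np.ones(len(xy))]; s=np.linalg.lstsq(A,(xy**2).sum(1),rcond=None)[0]
    return s[:2],np.sqrt(s[2]+s[0]**2+s[1]**2)
E
python3 - <<'E'
from h import *
for n in ['top','side']:
    z=np.load(f'pics/{n}0.npz'); p,d=z['p'],z['d']; hsv=cv2.cvtColor(p,cv2.COLOR_RGB2HSV); X=cloud(n,d)
    H,S,V=[hsv[...,i].astype(int) for i in range(3)]
    ok=(X[...,0]>.15)&(X[...,0]<.6)&(np.abs(X[...,1])<.4)&(X[...,2]<.02)
    ms={'red':((H<6)|(H>172))&(S>150),'yellow':(H>18)&(H<32)&(S>180)&(V>120),'green':(H>65)&(H<95)&(S>90),'blue':(H>100)&(H<125)&(S>130),'wood':(S>90)&(V<110)&((H<12)|(H>172))}
    for k,m in ms.items():
        m=(m&ok).astype(np.uint8)
        nn,l,st,_=cv2.connectedComponentsWithStats(m,connectivity=8)
        i=1+np.argmax(st[1:,4]); cs,_=cv2.findContours((l==i).astype(np.uint8),cv2.RETR_EXTERNAL,cv2.CHAIN_APPROX_NONE)
        c=max(cs,key=len)[:,0]; hull=cv2.convexHull(c)[:,0]
        P=plane(n,hull,.008)[:,:2]; ce,r=circ(P); print(n,k,ce.round(4),round(r*1000,1),st[i],'zmed',np.nanmedian(X[l==i][:,2]).round(4))
    # tall blobs
    m=((X[...,2]>.016)&(X[...,2]<.08)&(X[...,0]>.2)&(X[...,0]<.5)&(np.abs(X[...,1])<.35)).astype(np.uint8)
    nn,l,st,ct=cv2.connectedComponentsWithStats(m)
    for i in range(1,nn):
        if st[i,4]>15: 
            Q=X[l==i]; zt=np.percentile(Q[:,2],90); T=Q[Q[:,2]>zt-.005]; print(n,'blob',ct[i].round(0),st[i,4],'ztop',zt.round(4),'topc',((T.min(0)+T.max(0))/2).round(4),'ext',(T.max(0)-T.min(0)).round(3))
E
```

```text
top red [0.5673 0.0174] 35.4 [259 150  27  26 236] zmed 0.0057Traceback (most recent call last):
  File "<stdin>", line 10, in <module>
    return _wrapfunc(a, 'argmax', axis=axis, out=out, **kwds)
    return bound(*args, **kwds)
ValueError: attempt to get argmax of an empty sequence
```

```bash
python3 - <<'E'
import cv2
a=cv2.imread('pics/top0.png')[130:240,140:370]; cv2.imwrite('pics/topz.png',cv2.resize(a,None,fx=3.4,fy=3.4,interpolation=cv2.INTER_CUBIC))
E
```

```text
(no output)
```

View pics/topz.png

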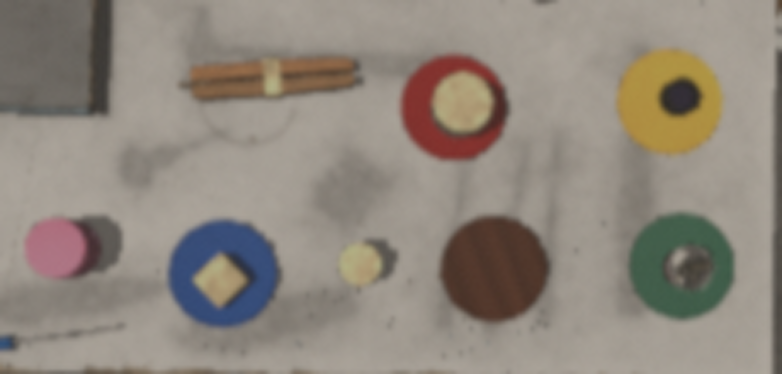

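```bash
cat > m.py <<'E'
from h import *
def dishes(n,p,d,obs=None,verbose=True):
    hsv=cv2.cvtColor(p,cv2.COLOR_RGB2HSV); X=cloud(n,d,obs)
    H,S,V=[hsv[...,i].astype(int) for i in range(3)]
    ok=(X[...,0]>.25)&(X[...,0]<.75)&(np.abs(X[...,1])<.45)&(X[...,2]<.022)&(X[...,2]>-.01)
    ms={'red':((H<6)|(H>172))&(S>150)&(V>90),'yellow':(H>18)&(H<32)&(S>150)&(V>110),'green':(H>65)&(H<95)&(S>80),'blue':(H>100)&(H<125)&(S>120),'wood':(S>70)&(V<110)&((H<14)|(H>172))}
    out={}
    for k,m in ms.items():
        m=(m&ok).astype(np.uint8)
        nn,l,st,_=cv2.connectedComponentsWithStats(m,connectivity=8)
        if nn<2: print(k,'none'); continue
        i=1+np.argmax(st[1:,4]); cs,_=cv2.findContours((l==i).astype(np.uint8),cv2.RETR_EXTERNAL,cv2.CHAIN_APPROX_NONE)
        c=max(cs,key=len)[:,0]; hull=cv2.convexHull(c)[:,0]
        P=plane(n,hull,.008,obs)[:,:2]; (e,r)=circ(P);ex=(P.max(0)+P.min(0))/2
        out[k]=e
        print(n,k,e.round(4),round(r*1000,1),'mid',ex.round(4),'zmed',np.nanmedian(X[l==i][:,2]).round(4))
    return out
def blobs(n,p,d,obs=None,zmin=.018):
    X=cloud(n,d,obs)
    m=((X[...,2]>zmin)&(X[...,2]<.09)&(X[...,0]>.25)&(X[...,0]<.7)&(np.abs(X[...,1])<.4)).astype(np.uint8)
    nn,l,st,ct=cv2.connectedComponentsWithStats(m)
    for i in range(1,nn):
        if st[i,4]>15 and st[i,4]<(3000 if n!='wrist' else 40000): 
            Q=X[l==i]; zt=np.percentile(Q[:,2],85); T=Q[Q[:,2]>zt-.005]; print(n,'blob',ct[i].round(0),st[i,4],'ztop',zt.round(4),'mean',T.mean(0).round(4),'mid',((T.min(0)+T.max(0))/2).round(4),'ext',(T.max(0)-T.min(0)).round(3))
E
python3 - <<'E'
from m import *
for n in ['top','side']:
    z=np.load(f'pics/{n}0.npz'); dishes(n,z['p'],z['d']); blobs(n,z['p'],z['d'])
E
```

```text
top red [0.57   0.0162] 37.2 mid [0.5694 0.0187] zmed 0.0057
top yellow [ 0.5787 -0.1519] 37.5 mid [ 0.5791 -0.152 ] zmed 0.0058
top green [ 0.1102 -0.0484] 370.3 mid [ 0.4492 -0.1972] zmed 0.0064
top blue [0.4377 0.1897] 37.7 mid [0.4381 0.1903] zmed 0.0058
top wood [ 0.4464 -0.0174] 39.2 mid [ 0.4466 -0.0178] zmed 0.0059
top blob [209. 113.] 264 ztop 0.0408 mean [0.6854 0.1838 0.0398] mid [0.6903 0.1838 0.04  ] ext [0.019 0.127 0.008]
top blob [374. 108.] 26 ztop 0.0888 mean [ 0.699  -0.2262  0.0883] mid [ 0.6991 -0.2262  0.0877] ext [0.001 0.018 0.004]
top blob [219. 152.] 386 ztop 0.0219 mean [0.589  0.1568 0.0204] mid [0.5889 0.1559 0.0216] ext [0.035 0.121 0.007]
top blob [275. 160.] 274 ztop 0.0599 mean [0.5685 0.0133 0.0587] mid [0.5682 0.0133 0.0586] ext [0.043 0.042 0.007]
top blob [340. 157.] 75 ztop 0.0268 mean [ 0.5828 -0.1571  0.0257] mid [ 0.5832 -0.1565  0.0262] ext [0.027 0.026 0.008]
top blob [157. 202.] 307 ztop 0.054 mean [0.4554 0.3058 0.0526] mid [0.4547 0.3065 0.0528] ext [0.042 0.043 0.008]
top blob [245. 207.] 129 ztop 0.0399 mean [0.4486 0.0857 0.0384] mid [
[... 983 characters left out ...]
.] 158 ztop 0.0281 mean [0.4339 0.1853 0.027 ] mid [0.4347 0.1878 0.0265] ext [0.04  0.039 0.007]
side blob [286. 213.] 566 ztop 0.0586 mean [0.5673 0.0075 0.0579] mid [0.5677 0.0094 0.0575] ext [0.043 0.044 0.008]
side blob [219. 208.] 230 ztop 0.0384 mean [0.4478 0.0808 0.0377] mid [0.4482 0.0821 0.0371] ext [0.031 0.035 0.007]
side blob [417. 275.] 252 ztop 0.0808 mean [ 0.6985 -0.2301  0.0832] mid [ 0.6984 -0.2298  0.0829] ext [0.003 0.018 0.014]
side blob [331. 277.] 164 ztop 0.0264 mean [ 0.5811 -0.1616  0.0249] mid [ 0.5816 -0.161   0.025 ] ext [0.028 0.027 0.007]
side blob [262. 297.] 379 ztop 0.0456 mean [ 0.4491 -0.1629  0.047 ] mid [ 0.4495 -0.1634  0.0478] ext [0.025 0.03  0.014]
```

```bash
cat > go.py <<'E'
import sys
from h import *
# python3 go.py x y z az : shift in tool axes/units from present pose
def go(x,y,z,az=0.):
    o=arm.get_obs(); R=Ro.from_rotvec(o['eef_rot']).as_matrix()
    d=R.T@(np.array([x,y,z])-o['tool_pos']); a=np.degrees(np.arctan2(R[1,0],R[0,0]))
    t=(a-az+180)%360-180
    print('t',round(o['t'],2),'pos',o['tool_pos'].round(4),'az',a.round(2),'w',round(o['width'],3),'F',o['force'].round(1),'tilt',(Ro.from_rotvec(o['eef_rot']).as_matrix()[:,2]).round(3))
    print('xyz units',(d/.04).round(2),'yaw units',round(t/5,2),'rows>=',int(np.ceil(max(np.linalg.norm(d)/.05,abs(t)/8.59))))
if __name__=='__main__': go(*map(float,sys.argv[1:]))
E
python3 go.py .53 .01 .25 0; python3 -c "
from h import *
o=arm.get_obs();print(Ro.from_rotvec(o['eef_rot']).as_matrix().round(3))"
```

```text
t 0.1 pos [ 0.1807 -0.5454  0.2305] az 18.32 w 1.0 F [ 0.6 -0.8  0.4] tilt [-0.     0.002 -1.   ]
xyz units [ 12.66 -10.44  -0.47] yaw units 3.66 rows>= 14
[[ 0.949  0.314 -0.   ]
 [ 0.314 -0.949  0.002]
 [ 0.    -0.002 -1.   ]]
```

```bash
python3 -m crank '{"gripper":[85,85,85,85,85,85,85,85],"xyz":[[0.9,-0.75,-0.1],[1.8,-1.5,-0.2],[2.7,-2.2,-0.3],[3.6,-3.0,-0.4],[4.5,-3.7,-0.47],[5.4,-4.45,-0.47],[6.3,-5.2,-0.47],[6.3,-5.2,-0.47]],"yaw":[0.5,1,1.5,2,2.5,3,3.66,3.66]}' 60; python3 go.py .53 .01 .25 0
```

```text
t: 0.9
tool_pos: [0.3564, -0.264, 0.2499]
eef_rot: [-3.138, -0.01, -0.002]
force: [-1.5, -0.7, 1.2]
width: 0.997
t 0.9 pos [ 0.3564 -0.264   0.2499] az 0.37 w 0.997 F [-1.5 -0.7  1.2] tilt [ 0.001  0.003 -1.   ]
xyz units [ 4.39 -6.82  0.03] yaw units 0.07 rows>= 7
```

```bash
python3 -m crank '{"gripper":[85,85,85,85,85,85,85,85],"xyz":[[0.6,-1,0],[1.2,-2,0],[1.9,-3,0],[2.5,-4,0],[3.2,-5,0],[3.9,-6,0],[4.4,-6.82,0],[4.4,-6.82,0]],"yaw":[0,0,0,0,0,0,0,0]}'; python3 - <<'E'
from m import *
o=arm.get_obs(); p,d=arm.capture('wrist'); print(o['tool_pos'],o['eef_rot'],abs(o['qvel']).max())
cv2.imwrite('pics/w0.png',p[:,:,::-1]); dishes('wrist',p,d,o); blobs('wrist',p,d,o)
E
```

```text
t: 1.7
tool_pos: [0.5327, 0.0067, 0.2493]
eef_rot: [-3.14, -0.008, -0.001]
force: [-0.3, -0.0, 0.2]
width: 0.997
[0.53269581 0.00672676 0.24928764] [-3.13983252e+00 -8.28126409e-03 -8.30334124e-04] 0.0708315946759013
wrist red [0.5707 0.014 ] 40.9 mid [0.5709 0.0161] zmed 0.0061
wrist yellow [ 0.5413 -0.1673] 4.6 mid [ 0.5414 -0.1676] zmed 0.0075
wrist green [ 0.4521 -0.1647] 40.7 mid [ 0.4527 -0.1644] zmed 0.0059
wrist blue [0.4394 0.1883] 41.0 mid [0.4397 0.1884] zmed 0.006
wrist wood [ 0.4474 -0.0193] 41.2 mid [ 0.4475 -0.0195] zmed 0.0059
wrist blob [491.  12.] 313 ztop 0.0741 mean [ 0.6989 -0.2238  0.0768] mid [ 0.699  -0.2262  0.0786] ext [0.002 0.013 0.019]
wrist blob [14. 96.] 3795 ztop 0.0617 mean [0.5812 0.2779 0.0668] mid [0.5962 0.2802 0.0685] ext [0.089 0.009 0.024]
wrist blob [96. 30.] 1748 ztop 0.0403 mean [0.6863 0.1815 0.0394] mid [0.6907 0.1806 0.0391] ext [0.019 0.131 0.008]
wrist blob [310.  57.] 72 ztop 0.0192 mean [ 0.6633 -0.0544  0.0187] mid [ 0.6634 -0.0541  0.0192] ext [0.014 0.009 0.002]
wrist blob [136. 121.] 1922 ztop 0.0209 mean [0.59   0.1542 0.02  ] mid [0.5891 0.1541 0.0204] ext [0.034 0.126 0.005]
wrist blob [394. 129.] 392 ztop 0.0268 mean [ 0.5822 -0.1594  0.0257] mid [ 0.5819 -0.1592  0.0253] ext [0.027 0.027 0.007]
wrist blob [254. 142.] 1288 ztop 0.0594 mean [0.5693 0.0102 0.0586] mid [0.5689 0.0102 0.0579] ext [0.043 0.043 0.006]
wrist blob [ 27. 228.] 1601 ztop 0.0532 mean [0.4576 0.3022 0.0525] mid [0.4568 0.3037 0.0516] ext [0.044 0.045 0.007]
wrist blob [199. 231.] 592 ztop 0.039 mean [0.45   0.0829 0.0382] mid [0.4489 0.0831 0.0373] ext [0.033 0.031 0.006]
wrist blob [387. 232.] 570 ztop 0.0465 mean [ 0.4499 -0.1634  0.048 ] mid [ 0.4493 -0.1627  0.0486] ext [0.026 0.032 0.014]
wrist blob [124. 239.] 532 ztop 0.0285 mean [0.436  0.1868 0.0276] mid [0.4355 0.1882 0.0268] ext [0.04  0.041 0.006]
```

View pics/w0.png

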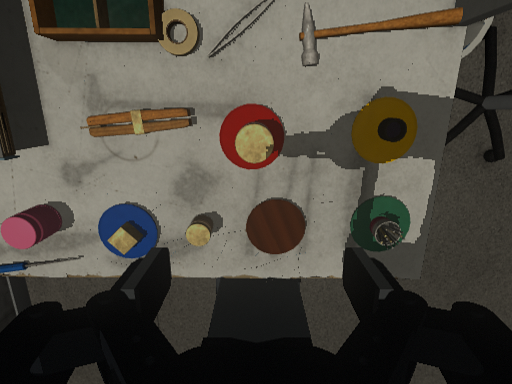

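The wrist view agrees with the averaged top and side views to 1–2 mm: the jar is at (254,142), about (0.569, 0.010), on red, and the clamp at (136,121) is clear of the fingers. First I pick the jar.

```bash
python3 go.py .569 .0105 .1 0;python3 go.py .569 .0105 .018 0
```

```text
t 1.75 pos [0.5312 0.0047 0.2493] az 0.23 w 0.996 F [-0.4 -0.7 -0.4] tilt [-0.001 -0.    -1.   ]
xyz units [ 0.95 -0.14  3.73] yaw units 0.05 rows>= 4
t 1.75 pos [0.5312 0.0047 0.2493] az 0.23 w 0.996 F [-0.4 -0.7 -0.4] tilt [-0.001 -0.    -1.   ]
xyz units [ 0.95 -0.14  5.78] yaw units 0.05 rows>= 5
```

```bash
python3 -m crank '{"gripper":[85,75,70,70,70,70],"xyz":[[0.5,-0.1,1.0],[0.95,-0.15,2.0],[0.95,-0.15,3.0],[0.95,-0.15,3.7],[0.95,-0.15,3.7],[0.95,-0.15,3.7]],"yaw":[0.05,0.05,0.05,0.05,0.05,0.05]}'; python3 go.py .569 .0105 .018 0; python3 - <<'E'
from m import *
o=arm.get_obs(); p,d=arm.capture('wrist'); print(o['tool_pos'],abs(o['qvel']).max())
cv2.imwrite('pics/w1.png',p[:,:,::-1]); dishes('wrist',p,d,o); blobs('wrist',p,d,o)
E
```

```text
t: 2.35
tool_pos: [0.5682, 0.0082, 0.1023]
eef_rot: [3.141, -0.008, -0.001]
force: [0.4, 0.1, -0.0]
width: 0.817
t 2.35 pos [0.5682 0.0082 0.1023] az -0.3 w 0.817 F [ 0.4  0.1 -0. ] tilt [-0.001 -0.001 -1.   ]
xyz units [ 0.02 -0.06  2.11] yaw units -0.06 rows>= 2
[0.56824979 0.00820303 0.10234108] 0.0420334001428672
wrist red [0.5707 0.0141] 41.1 mid [0.5743 0.0205] zmed 0.0061
wrist yellow [ 0.5658 -0.1524] 30.8 mid [ 0.5534 -0.1509] zmed 0.006
wrist green [ 0.4523 -0.1639] 41.1 mid [ 0.4695 -0.167 ] zmed 0.006
wrist blue [0.4395 0.1879] 41.4 mid [0.4619 0.2042] zmed 0.0063
wrist wood [ 0.4478 -0.0192] 41.2 mid [ 0.4532 -0.0192] zmed 0.0059
wrist blob [55. 36.] 2330 ztop 0.0403 mean [0.6865 0.136  0.0395] mid [0.6907 0.143  0.0387] ext [0.019 0.057 0.007]
wrist blob [344.  76.] 179 ztop 0.0195 mean [ 0.6629 -0.0543  0.0188] mid [ 0.6629 -0.0544  0.0194] ext [0.013 0.01  0.003]
wrist blob [ 72. 178.] 4365 ztop 0.0208 mean [0.5903 0.152  0.02  ] mid [0.5894 0.1521 0.0204] ext [0.035 0.123 0.005]
wrist blob [473. 186.] 1054 ztop 0.0267 mean [ 0.5826 -0.159   0.0253] mid [ 0.5822 -0.1596  0.0253] ext [0.028 0.029 0.007]
wrist blob [254. 213.] 3804 ztop 0.0593 mean [0.5699 0.0102 0.0587] mid [0.5688 0.0101 0.0577] ext [0.044 0.044 0.007]
wrist blob [184. 327.] 400 ztop 0.0371 mean [0.4559 0.0708 0.0364] mid [0.4538 0.0723 0.036 ] ext [0.019 0.01  0.007]
wrist blob [ 59. 355.] 22 ztop 0.0283 mean [0.4273 0.1891 0.0278] mid [0.4259 0.1901 0.0276] ext [0.011 0.008 0.003]
wrist blob [454. 355.] 22 ztop 0.0493 mean [ 0.4436 -0.1546  0.0479] mid [ 0.4444 -0.1538  0.0481] ext [0.011 0.01  0.007]
```

View pics/w1.png

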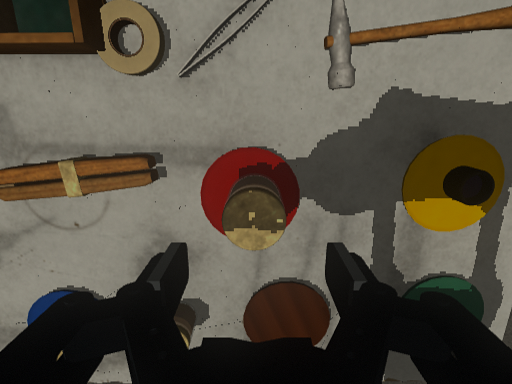

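The jar is centred between the open fingers at (254,213). I descend and close.

```bash
python3 -m crank '{"gripper":[70,70,70,70,70,30,30,30],"xyz":[[0.02,-0.05,0.7],[0.02,-0.05,1.4],[0.02,-0.05,2.0],[0.02,-0.05,2.1],[0.02,-0.05,2.1],[0.02,-0.05,2.1],[0.02,-0.05,2.1],[0.02,-0.05,2.1]],"yaw":[0,0,0,0,0,0,0,0]}' 40; python3 -m crank '{"gripper":[30,30,30,30],"xyz":[[0,0,0],[0,0,0],[0,0,0],[0,0,0]],"yaw":[0,0,0,0]}'; python3 go.py .4472 -.0193 .1 0
```

```text
t: 3.2
tool_pos: [0.5709, 0.0114, 0.0202]
eef_rot: [3.141, -0.006, 0.006]
force: [-0.9, 0.6, 6.5]
width: 0.503
t: 3.6
tool_pos: [0.5709, 0.0114, 0.0203]
eef_rot: [3.141, -0.006, 0.006]
force: [-0.7, -0.3, 7.5]
width: 0.508
t 3.6 pos [0.5709 0.0114 0.0203] az -0.22 w 0.508 F [-0.7 -0.3  7.5] tilt [ 0.004 -0.001 -1.   ]
xyz units [-3.08  0.78 -2.01] yaw units -0.04 rows>= 4
```

```bash
python3 -m crank '{"gripper":[30,30,30,30,30,30],"xyz":[[0,0,-0.3],[0,0,-0.8],[0,0,-1.5],[0,0,-2],[0,0,-2],[0,0,-2]],"yaw":[0,0,0,0,0,0]}' ; python3 go.py .4472 -.0193 .095 0
```

```text
t: 4.2
tool_pos: [0.5693, 0.0117, 0.0987]
eef_rot: [3.141, -0.006, 0.002]
force: [0.0, 0.7, -1.6]
width: 0.505
t 4.2 pos [0.5693 0.0117 0.0987] az -0.22 w 0.505 F [ 0.   0.7 -1.6] tilt [ 0.001 -0.    -1.   ]
xyz units [-3.05  0.79  0.09] yaw units -0.04 rows>= 3
```

```bash
python3 -m crank '{"gripper":[30,30,30,30,30,30,30,30],"xyz":[[-0.5,0.13,0],[-1.2,0.31,0],[-2,0.52,0],[-2.6,0.67,0],[-3.05,0.79,0],[-3.05,0.79,0],[-3.05,0.79,0],[-3.05,0.79,0]],"yaw":[0,0,0,0,0,0,0,0]}' ; python3 go.py .4472 -.0193 .021 0
```

```text
t: 5.0
tool_pos: [0.4485, -0.0195, 0.0979]
eef_rot: [3.142, -0.006, 0.002]
force: [0.6, 0.3, -0.3]
width: 0.505
t 5.0 pos [ 0.4485 -0.0195  0.0979] az -0.23 w 0.505 F [ 0.6  0.3 -0.3] tilt [ 0.001 -0.    -1.   ]
xyz units [-0.04 -0.    1.92] yaw units -0.05 rows>= 2
```

```bash
python3 -m crank '{"gripper":[30,30,30,30,30,30,30],"xyz":[[0,0,0.5],[0,0,1.1],[-0.02,0,1.6],[-0.04,0,1.85],[-0.04,0,1.92],[-0.04,0,1.92],[-0.04,0,1.92]],"yaw":[0,0,0,0,0,0,0]}' ; python3 go.py .4472 -.0193 .0205 0
```

```text
t: 5.7
tool_pos: [0.4467, -0.0196, 0.0219]
eef_rot: [3.141, -0.006, 0.003]
force: [0.3, 0.1, -0.9]
width: 0.507
t 5.7 pos [ 0.4467 -0.0196  0.0219] az -0.22 w 0.507 F [ 0.3  0.1 -0.9] tilt [ 0.002 -0.    -1.   ]
xyz units [ 0.01 -0.01  0.03] yaw units -0.04 rows>= 1
```

Down a touch more until contact, then open and rise.

```bash
python3 -m crank '{"gripper":[30,30,30],"xyz":[[0,0,0.04],[0,0,0.05],[0,0,0.05]],"yaw":[0,0,0]}' ; python3 -m crank '{"gripper":[50,60,70,70,70,70,70,70],"xyz":[[0,0,0],[0,0,0],[0,0,0],[0,0,-0.3],[0,0,-0.9],[0,0,-1.8],[0,0,-2.6],[0,0,-2.6]],"yaw":[0,0,0,0,0,0,0,0]}'; python3 go.py .45 -.163 .12 0;
```

```text
t: 6.0
tool_pos: [0.4466, -0.0196, 0.0202]
eef_rot: [3.141, -0.006, 0.004]
force: [0.6, -0.2, 4.9]
width: 0.507
t: 6.8
tool_pos: [0.4487, -0.02, 0.1271]
eef_rot: [3.14, -0.006, 0.014]
force: [0.9, -0.1, 0.5]
width: 0.819
t 6.8 pos [ 0.4487 -0.02    0.1271] az -0.22 w 0.819 F [ 0.9 -0.1  0.5] tilt [ 0.009 -0.002 -1.   ]
xyz units [0.04 3.57 0.18] yaw units -0.04 rows>= 3
```

```bash
python3 -m crank '{"gripper":[70,65,60,60,60,60,60,60],"xyz":[[0,0.5,0],[0,1.3,0],[0,2.2,0],[0.05,3.1,0],[0.05,3.57,0],[0.05,3.57,0.1],[0.05,3.57,0.1],[0.05,3.57,0.1]],"yaw":[0,0,0,0,0,0,0,0]}' ; python3 go.py .45 -.163 .01 0; python3 - <<'E'
from m import *
o=arm.get_obs(); p,d=arm.capture('wrist'); print(o['tool_pos'],abs(o['qvel']).max())
cv2.imwrite('pics/w2.png',p[:,:,::-1]); dishes('wrist',p,d,o); blobs('wrist',p,d,o)
X=cloud('wrist',d,o); hsv=cv2.cvtColor(p,cv2.COLOR_RGB2HSV)
m=(abs(X[...,0]-.45)<.03)&(abs(X[...,1]+.163)<.03)
for a,b in [(.012,.02),(.02,.03),(.03,.037),(.037,.06)]:
    Q=X[m&(X[...,2]>a)&(X[...,2]<b)]; print(a,len(Q),Q.min(0).round(4),Q.max(0).round(4),((Q.min(0)+Q.max(0))/2).round(4)) if len(Q) else 0
E
```

```text
t: 7.6
tool_pos: [0.4462, -0.161, 0.1185]
eef_rot: [-3.14, 0.005, 0.003]
force: [-0.5, -0.0, 0.9]
width: 0.7
t 7.6 pos [ 0.4462 -0.161   0.1185] az -0.2 w 0.7 F [-0.5 -0.   0.9] tilt [-0.002  0.001 -1.   ]
xyz units [0.1  0.05 2.71] yaw units -0.04 rows>= 3
[ 0.44618641 -0.16095466  0.11853245] 0.009241876038277724
wrist red [0.5687 0.0119] 39.5 mid [0.5634 0.0081] zmed 0.006
wrist yellow [ 0.5793 -0.1546] 41.3 mid [ 0.5676 -0.1546] zmed 0.006
wrist green [ 0.452  -0.1651] 40.9 mid [ 0.4519 -0.1651] zmed 0.006
blue none
wrist wood [ 0.4472 -0.02  ] 41.2 mid [ 0.4475 -0.0203] zmed 0.0061
wrist blob [255.  18.] 1031 ztop 0.0268 mean [ 0.5793 -0.1603  0.0258] mid [ 0.5799 -0.1602  0.0253] ext [0.024 0.028 0.007]
wrist blob [ 76. 208.] 4258 ztop 0.0592 mean [ 0.4458 -0.0212  0.0586] mid [ 0.4448 -0.0197  0.0576] ext [0.044 0.044 0.007]
wrist blob [261. 200.] 1076 ztop 0.0485 mean [ 0.4488 -0.1622  0.0492] mid [ 0.4499 -0.1626  0.0495] ext [0.026 0.031 0.012]
0.012 144 [ 0.4359 -0.1789  0.012 ] [ 0.4658 -0.1507  0.02  ] [ 0.4508 -0.1648  0.016 ]
0.02 271 [ 0.4354 -0.1798  0.02  ] [ 0.4669 -0.1495  0.03  ] [ 0.4512 -0.1647  0.025 ]
0.03 365 [ 0.434  -0.1812  0.03  ] [ 0.4677 -0.1474  0.037 ] [ 0.4509 -0.1643  0.0335]
0.037 404 [ 0.4369 -0.1781  0.037 ] [ 0.463  -0.147   0.0555] [ 0.4499 -0.1626  0.0463]
```

View pics/w2.png

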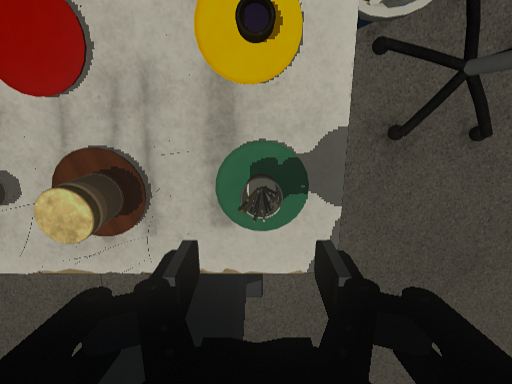

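The jar stands on the wood at (0.445, -0.020), about 2 mm off the wood dish's centre. The cup is at (262,198), about (0.4508, -0.1645), and I grasp it now.

```bash
python3 -m crank '{"gripper":[60,60,60,60,60,60,60,60],"xyz":[[0.11,0.09,0],[0.11,0.09,0.6],[0.11,0.09,1.3],[0.11,0.09,1.9],[0.11,0.09,2.4],[0.11,0.09,2.64],[0.11,0.09,2.64],[0.11,0.09,2.64]],"yaw":[0,0,0,0,0,0,0,0]}' ; python3 -m crank '{"gripper":[40,25,20,20,20,20,20],"xyz":[[0,0,0],[0,0,0],[0,0,0],[0,0,0],[0,0,0],[0,0,0],[0,0,0]],"yaw":[0,0,0,0,0,0,0]}' 30; python3 go.py .4508 -.1645 .012 0
```

```text
t: 8.45
tool_pos: [0.4521, -0.166, 0.0142]
eef_rot: [3.141, -0.005, 0.002]
force: [-0.7, -0.0, 0.1]
width: 0.705
t: 9.15
tool_pos: [0.4522, -0.1662, 0.0148]
eef_rot: [3.141, -0.006, 0.003]
force: [-0.3, 1.3, 5.8]
width: 0.374
t 9.15 pos [ 0.4522 -0.1662  0.0148] az -0.23 w 0.374 F [-0.3  1.3  5.8] tilt [ 0.002 -0.001 -1.   ]
xyz units [-0.04 -0.04  0.07] yaw units -0.05 rows>= 1
```

```bash
python3 -m crank '{"gripper":[20,20,20,20,20,20,20],"xyz":[[0,0,-0.2],[0,0,-0.6],[0,0,-1.2],[0,0,-1.8],[0,0,-2.3],[0,0,-2.3],[0,0,-2.3]],"yaw":[0,0,0,0,0,0,0]}' ; python3 go.py .5717 .0143 .106 0; python3 - <<'E'
from m import *
o=arm.get_obs(); p,d=arm.capture('wrist'); print(o['tool_pos'],abs(o['qvel']).max())
cv2.imwrite('pics/w3.png',p[:,:,::-1]); X=cloud('wrist',d,o)-o['tool_pos']
m=(abs(X[...,0])<.03)&(abs(X[...,1])<.012)&(X[...,2]<.035)&(X[...,2]>-.02)
Q=X[m]; print(Q.min(0),Q.max(0))
E
```

```text
t: 9.85
tool_pos: [0.4512, -0.1658, 0.1058]
eef_rot: [3.141, -0.006, 0.001]
force: [0.3, 0.1, -0.9]
width: 0.373
t 9.85 pos [ 0.4512 -0.1658  0.1058] az -0.23 w 0.373 F [ 0.3  0.1 -0.9] tilt [ 0. -0. -1.]
xyz units [ 2.99 -4.52 -0.  ] yaw units -0.05 rows>= 5
[ 0.45122279 -0.16582235  0.10584254] 0.02503856385933894
[-0.01847676 -0.01199118 -0.00879422] [0.01576293 0.01199504 0.03498866]
```

View pics/w3.png

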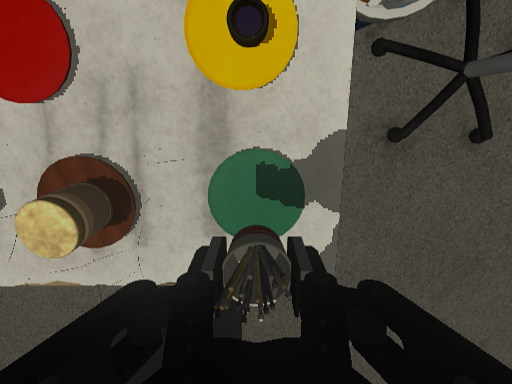

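The cup is held upright between the fingers at (257,255), its axis about 1 mm behind the TCP. I carry it to red.

```bash
python3 -m crank '{"gripper":[20,20,20,20,20,20,20,20],"xyz":[[0.4,-0.6,0],[0.9,-1.4,0],[1.5,-2.25,0],[2.05,-3.1,0],[2.5,-3.8,0],[2.85,-4.3,0],[2.99,-4.52,0],[2.99,-4.52,0]],"yaw":[0,0,0,0,0,0,0,0]}' ; python3 -m crank '{"gripper":[20,20,20],"xyz":[[0,0,0],[0,0,0],[0,0,0]],"yaw":[0,0,0]}'; python3 go.py .5716 .0143 .0155 0
```

```text
t: 10.7
tool_pos: [0.5713, 0.0153, 0.1043]
eef_rot: [3.142, -0.003, -0.004]
force: [-0.9, -0.6, -0.8]
width: 0.371
t: 11.0
tool_pos: [0.571, 0.0134, 0.1057]
eef_rot: [3.141, -0.008, -0.001]
force: [-0.6, -0.5, -0.2]
width: 0.37
t 11.0 pos [0.571  0.0134 0.1057] az -0.31 w 0.37 F [-0.6 -0.5 -0.2] tilt [-0.001 -0.    -1.   ]
xyz units [ 0.02 -0.02  2.26] yaw units -0.06 rows>= 2
```

```bash
python3 -m crank '{"gripper":[20,20,20,20,20,20,20,20],"xyz":[[0.02,-0.02,0.5],[0.02,-0.02,1.1],[0.02,-0.02,1.7],[0.02,-0.02,2.1],[0.02,-0.02,2.2],[0.02,-0.02,2.25],[0.02,-0.02,2.27],[0.02,-0.02,2.27]],"yaw":[0,0,0,0,0,0,0,0]}' ; python3 go.py .5716 .0143 .0148 0
```

```text
t: 11.8
tool_pos: [0.5732, 0.015, 0.0158]
eef_rot: [3.141, -0.006, 0.003]
force: [0.3, 0.2, -1.3]
width: 0.374
t 11.8 pos [0.5732 0.015  0.0158] az -0.24 w 0.374 F [ 0.3  0.2 -1.3] tilt [ 0.002 -0.    -1.   ]
xyz units [-0.04  0.02  0.02] yaw units -0.05 rows>= 1
```

```bash
python3 -m crank '{"gripper":[20,20,20],"xyz":[[-0.03,0,0.03],[-0.03,0,0.04],[-0.03,0,0.04]],"yaw":[0,0,0]}' ; python3 -m crank '{"gripper":[40,50,60,60,60,60,60,60],"xyz":[[0,0,0],[0,0,0],[0,0,0],[0,0,-0.2],[0,0,-0.7],[0,0,-1.5],[0,0,-2.3],[0,0,-2.6]],"yaw":[0,0,0,0,0,0,0,0]}'; python3 go.py .4446 -.0197 .12 0;
```

```text
t: 12.1
tool_pos: [0.5727, 0.0151, 0.0149]
eef_rot: [3.141, -0.006, 0.005]
force: [0.8, 0.3, 5.1]
width: 0.375
t: 12.9
tool_pos: [0.5733, 0.0151, 0.1209]
eef_rot: [3.141, -0.006, 0.01]
force: [1.0, 0.2, -0.5]
width: 0.702
t 12.9 pos [0.5733 0.0151 0.1209] az -0.22 w 0.702 F [ 1.   0.2 -0.5] tilt [ 0.006 -0.001 -1.   ]
xyz units [-3.21  0.88  0.  ] yaw units -0.04 rows>= 3
```

```bash
python3 - <<'E'
from m import *
o=arm.get_obs(); p,d=arm.capture('wrist'); X=cloud('wrist',d,o); print(o['tool_pos'])
cv2.imwrite('pics/w4.png',p[:,:,::-1]); dishes('wrist',p,d,o)
m=(abs(X[...,0]-.57)<.03)&(abs(X[...,1]-.014)<.03)
for a,b in [(.012,.02),(.02,.03),(.03,.037),(.037,.06)]:
    Q=X[m&(X[...,2]>a)&(X[...,2]<b)]; print(a,len(Q),((Q.min(0)+Q.max(0))/2).round(4),(Q.max(0)-Q.min(0)).round(4)) if len(Q) else 0
E
python3 -m crank '{"gripper":[70,70,70,70,70,70,70,70],"xyz":[[-0.4,0.1,0],[-1.1,0.3,0],[-1.9,0.5,0],[-2.6,0.7,0],[-3.0,0.83,0],[-3.21,0.88,0],[-3.21,0.88,0],[-3.21,0.88,0]],"yaw":[0,0,0,0,0,0,0,0]}'; python3 go.py .4446 -.0197 .02 0
```

```text
[0.57330722 0.01511346 0.12085964]
wrist red [0.5708 0.0141] 41.1 mid [0.571  0.0139] zmed 0.0061
wrist yellow [ 0.5658 -0.1516] 30.8 mid [ 0.5564 -0.1503] zmed 0.006
wrist green [0.7125 0.1562] 22.9 mid [0.7101 0.1575] zmed 0.0072
wrist blue [0.4396 0.1877] 41.4 mid [0.4622 0.2027] zmed 0.0061
wrist wood [ 0.4478 -0.019 ] 41.0 mid [ 0.4519 -0.0179] zmed 0.006
0.012 140 [0.5715 0.0157 0.016 ] [0.0295 0.0279 0.008 ]
0.02 277 [0.5715 0.0157 0.025 ] [0.0318 0.0303 0.0099]
0.03 342 [0.5716 0.0153 0.0335] [0.0337 0.0335 0.0069]
0.037 405 [0.5704 0.0176 0.0467] [0.0263 0.0311 0.0193]
t: 13.75
tool_pos: [0.4437, -0.0194, 0.1172]
eef_rot: [3.142, -0.007, 0.001]
force: [-0.7, 0.1, -0.0]
width: 0.82
t 13.75 pos [ 0.4437 -0.0194  0.1172] az -0.24 w 0.82 F [-0.7  0.1 -0. ] tilt [ 0.001 -0.    -1.   ]
xyz units [0.02 0.01 2.43] yaw units -0.05 rows>= 2
```

View pics/w4.png

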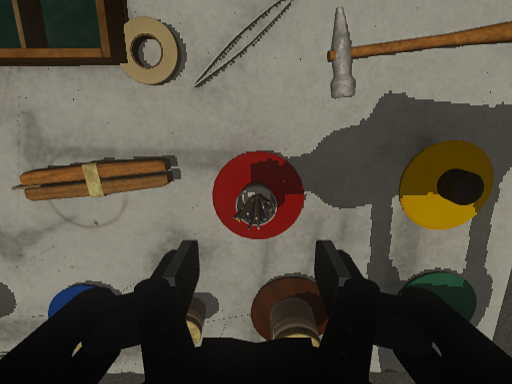

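The cup at (257,207) stands upright on red, within 2 mm of the centre. Next is the jar.

```bash
python3 -m crank '{"gripper":[70,70,70,70,70,70,70,70],"xyz":[[0.02,0.01,0.4],[0.02,0.01,1.1],[0.02,0.01,1.7],[0.02,0.01,2.2],[0.02,0.01,2.45],[0.02,0.01,2.45],[0.02,0.01,2.45],[0.02,0.01,2.45]],"yaw":[0,0,0,0,0,0,0,0]}' ; python3 -m crank '{"gripper":[40,30,30,30,30,30],"xyz":[[0,0,0],[0,0,0],[0,0,0],[0,0,0],[0,0,0],[0,0,0]],"yaw":[0,0,0,0,0,0]}' 40;  python3 go.py .4508 -.1645 .012 0;  python3 -m crank '{"gripper":[30,30,30,30,30,30],"xyz":[[0,0,-0.3],[0,0,-0.8],[0,0,-1.5],[0,0,-2],[0,0,-2],[0,0,-2]],"yaw":[0,0,0,0,0,0]}'; python3 go.py .452 -.1643 .1 0
```

```text
t: 14.55
tool_pos: [0.4447, -0.02, 0.0201]
eef_rot: [3.141, -0.006, 0.003]
force: [-0.2, -0.3, -0.2]
width: 0.821
t: 15.15
tool_pos: [0.4442, -0.0199, 0.0203]
eef_rot: [3.141, -0.006, 0.003]
force: [-1.1, 1.1, 5.7]
width: 0.502
t 15.15 pos [ 0.4442 -0.0199  0.0203] az -0.23 w 0.502 F [-1.1  1.1  5.7] tilt [ 0.002 -0.    -1.   ]
xyz units [0.18 3.61 0.21] yaw units -0.05 rows>= 3
t: 15.75
tool_pos: [0.4435, -0.0198, 0.0994]
eef_rot: [3.141, -0.006, 0.001]
force: [-0.3, -0.0, -0.9]
width: 0.506
t 15.75 pos [ 0.4435 -0.0198  0.0994] az -0.23 w 0.506 F [-0.3 -0.  -0.9] tilt [ 0.001 -0.    -1.   ]
xyz units [ 0.23  3.61 -0.01] yaw units -0.05 rows>= 3
```

```bash
python3 -m crank '{"gripper":[30,30,30,30,30,30,30,30],"xyz":[[0.03,0.5,0],[0.08,1.2,0],[0.13,2,0],[0.18,2.8,0],[0.22,3.4,0],[0.22,3.61,0],[0.22,3.61,0],[0.22,3.61,0]],"yaw":[0,0,0,0,0,0,0,0]}'; python3 go.py .452 -.1643 .0205 0
```

```text
t: 16.55
tool_pos: [0.4509, -0.163, 0.0985]
eef_rot: [-3.14, 0.007, 0.003]
force: [0.1, 0.5, -0.7]
width: 0.503
t 16.55 pos [ 0.4509 -0.163   0.0985] az -0.24 w 0.503 F [ 0.1  0.5 -0.7] tilt [-0.002  0.002 -1.   ]
xyz units [0.03 0.04 1.95] yaw units -0.05 rows>= 2
```

```bash
python3 -m crank '{"gripper":[30,30,30,30,30,30,30],"xyz":[[0.02,0.02,0.5],[0.02,0.02,1.1],[0.02,0.02,1.6],[0.02,0.02,1.85],[0.02,0.02,1.94],[0.02,0.02,1.97],[0.02,0.02,1.97]],"yaw":[0,0,0,0,0,0,0]}' ; python3 go.py .452 -.1643 .0205 0
```

```text
t: 17.25
tool_pos: [0.4531, -0.1651, 0.0211]
eef_rot: [3.141, -0.006, 0.002]
force: [-0.3, 0.4, -0.9]
width: 0.507
t 17.25 pos [ 0.4531 -0.1651  0.0211] az -0.2 w 0.507 F [-0.3  0.4 -0.9] tilt [ 0.001 -0.001 -1.   ]
xyz units [-0.03 -0.02  0.01] yaw units -0.04 rows>= 1
```

```bash
python3 -m crank '{"gripper":[30,30,30],"xyz":[[-0.03,0,0.02],[-0.03,0,0.04],[-0.03,0,0.04]],"yaw":[0,0,0]}' ; python3 -m crank '{"gripper":[50,60,70,70,70,70,70,70],"xyz":[[0,0,0],[0,0,0],[0,0,0],[0,0,-0.3],[0,0,-0.9],[0,0,-1.8],[0,0,-2.6],[0,0,-2.6]],"yaw":[0,0,0,0,0,0,0,0]}'; python3 - <<'E'
from m import *
o=arm.get_obs(); p,d=arm.capture('wrist'); print(o['tool_pos'])
cv2.imwrite('pics/w5.png',p[:,:,::-1]); dishes('wrist',p,d,o); blobs('wrist',p,d,o)
E
python3 go.py .5795 -.1595 .12 0
```

```text
t: 17.55
tool_pos: [0.452, -0.1654, 0.0203]
eef_rot: [3.141, -0.007, 0.003]
force: [-2.0, 0.6, 7.0]
width: 0.506
t: 18.35
tool_pos: [0.4543, -0.1666, 0.1269]
eef_rot: [3.137, -0.006, 0.013]
force: [1.0, -1.1, 0.1]
width: 0.82
[ 0.45432095 -0.16662435  0.12693514]
wrist red [0.5705 0.0135] 41.1 mid [0.5695 0.0093] zmed 0.0061
wrist yellow [ 0.5792 -0.1546] 41.3 mid [ 0.5736 -0.1544] zmed 0.006
wrist green [ 0.4526 -0.1643] 40.3 mid [ 0.4554 -0.164 ] zmed 0.0061
blue none
wrist wood [ 0.4471 -0.0199] 41.3 mid [ 0.4473 -0.0198] zmed 0.006
wrist blob [247.  33.] 1041 ztop 0.027 mean [ 0.5821 -0.1603  0.026 ] mid [ 0.5819 -0.1601  0.0255] ext [0.028 0.028 0.007]
wrist blob [17. 51.] 1521 ztop 0.0368 mean [0.5698 0.0071 0.0374] mid [0.5714 0.0099 0.0427] ext [0.034 0.025 0.022]
wrist blob [255. 206.] 3023 ztop 0.0593 mean [ 0.4533 -0.1652  0.0587] mid [ 0.452  -0.1652  0.0576] ext [0.044 0.044 0.007]
t 18.4 pos [ 0.4529 -0.1658  0.1249] az -0.23 w 0.816 F [-0.7 -0.3 -0.6] tilt [ 0.005 -0.003 -1.   ]
xyz units [ 3.16 -0.17  0.14] yaw units -0.05 rows>= 3
```

View pics/w5.png

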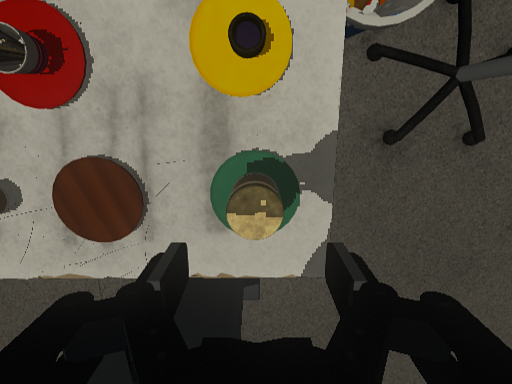

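The jar at (255,210) is on green within 1–2 mm. The loupe is at (247,33); before reaching there I check how close the wall panel is.

```bash
python3 - <<'E'
from m import *
for n in ['top','side']:
    X=cloud(n,np.load(f'pics/{n}0.npz')['d'])
    for a,b in [(.05,.1),(.1,.2),(.2,.3),(.3,.45),(.45,.7)]:
        m=(X[...,2]>a)&(X[...,2]<b)&(X[...,0]>.4)&(X[...,1]<-.05)&(X[...,1]>-.6)
        Q=X[m]
        if len(Q): print(n,a,len(Q),np.percentile(Q,[1,50,99],axis=0).round(3).tolist())
E
```

```text
top 0.05 524 [[0.452, -0.232, 0.05], [0.777, -0.218, 0.074], [0.877, -0.16, 0.099]]
top 0.1 1095 [[0.697, -0.233, 0.101], [0.759, -0.218, 0.151], [0.847, -0.216, 0.198]]
top 0.2 1140 [[0.695, -0.233, 0.201], [0.734, -0.218, 0.25], [0.802, -0.217, 0.298]]
top 0.3 1272 [[0.692, -0.235, 0.301], [0.704, -0.218, 0.359], [0.754, -0.216, 0.436]]
top 0.45 5499 [[0.662, -0.217, 0.496], [0.68, -0.134, 0.516], [0.704, -0.052, 0.519]]
side 0.05 1775 [[0.455, -0.239, 0.051], [0.773, -0.238, 0.075], [0.886, -0.17, 0.099]]
side 0.1 3708 [[0.696, -0.239, 0.101], [0.758, -0.238, 0.15], [0.882, -0.059, 0.199]]
side 0.2 3722 [[0.694, -0.239, 0.201], [0.733, -0.238, 0.25], [0.81, -0.222, 0.299]]
side 0.3 4498 [[0.691, -0.239, 0.302], [0.701, -0.238, 0.365], [0.761, -0.221, 0.448]]
side 0.45 381 [[0.691, -0.238, 0.451], [0.692, -0.229, 0.462], [0.695, -0.221, 0.477]]
```

The panel starts at x ≥ 0.69 and y ≤ -0.217, so it is clear. I go over the loupe.

```bash
python3 -m crank '{"gripper":[70,60,55,55,55,55,55,55],"xyz":[[0.4,0,0],[1.1,-0.05,0],[1.9,-0.1,0],[2.6,-0.13,0],[3.0,-0.15,0.1],[3.21,-0.16,0.2],[3.21,-0.16,0.3],[3.21,-0.16,0.3]],"yaw":[0,0,0,0,0,0,0,0]}'; python3 go.py .582 -.16 .009 0;python3 - <<'E'
from m import *
o=arm.get_obs(); p,d=arm.capture('wrist'); print(o['tool_pos'],abs(o['qvel']).max())
cv2.imwrite('pics/w6.png',p[:,:,::-1]); dishes('wrist',p,d,o); blobs('wrist',p,d,o)
E
```

```text
t: 19.2
tool_pos: [0.5777, -0.1587, 0.1094]
eef_rot: [-3.14, 0.006, 0.006]
force: [0.2, -0.5, 0.2]
width: 0.641
t 19.2 pos [ 0.5777 -0.1587  0.1094] az -0.23 w 0.641 F [ 0.2 -0.5  0.2] tilt [-0.004  0.001 -1.   ]
xyz units [0.12 0.03 2.51] yaw units -0.05 rows>= 3
[ 0.57772961 -0.15871179  0.10937143] 0.01946555482370678
wrist red [0.571  0.0136] 41.1 mid [0.5712 0.0137] zmed 0.0061
wrist yellow [ 0.5797 -0.1544] 41.3 mid [ 0.5798 -0.1541] zmed 0.006
wrist green [ 0.4536 -0.1652] 40.5 mid [ 0.4611 -0.1651] zmed 0.006
blue none
wrist wood [0.5708 0.0087] 21.8 mid [0.5694 0.0059] zmed 0.0064
wrist blob [380.  17.] 991 ztop 0.0837 mean [ 0.6986 -0.2282  0.0844] mid [ 0.699  -0.2292  0.0843] ext [0.002 0.018 0.011]
wrist blob [117.  91.] 158 ztop 0.0193 mean [ 0.6633 -0.0548  0.0187] mid [ 0.6637 -0.0551  0.0193] ext [0.013 0.011 0.003]
wrist blob [258. 196.] 766 ztop 0.0269 mean [ 0.5829 -0.1601  0.0259] mid [ 0.5827 -0.16    0.0253] ext [0.028 0.028 0.007]
wrist blob [ 35. 215.] 2051 ztop 0.0468 mean [0.5705 0.0171 0.0476] mid [0.5702 0.0157 0.0487] ext [0.027 0.031 0.014]
wrist blob [264. 324.] 1423 ztop 0.0511 mean [ 0.4721 -0.1635  0.0517] mid [ 0.469  -0.1642  0.0527] ext [0.013 0.036 0.013]
wrist blob [  8. 334.] 640 ztop 0.0368 mean [0.4494 0.0694 0.036 ] mid [0.4481 0.0706 0.0358] ext [0.025 0.009 0.008]
```

View pics/w6.png

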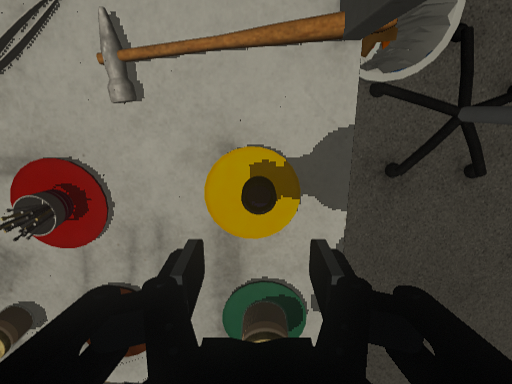

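The loupe at (258,195) is centred between the fingers, so I descend.

```bash
python3 -m crank '{"gripper":[55,55,55,55,55,55,55,55],"xyz":[[0.1,0.03,0.4],[0.1,0.03,1.1],[0.1,0.03,1.7],[0.1,0.03,2.2],[0.1,0.03,2.4],[0.1,0.03,2.5],[0.1,0.03,2.53],[0.1,0.03,2.53]],"yaw":[0,0,0,0,0,0,0,0]}' ; python3 go.py .5825 -.16 .008 0
```

```text
t: 20.05
tool_pos: [0.5843, -0.1607, 0.0107]
eef_rot: [3.141, -0.006, 0.002]
force: [0.3, 0.8, -1.4]
width: 0.646
t 20.05 pos [ 0.5843 -0.1607  0.0107] az -0.23 w 0.646 F [ 0.3  0.8 -1.4] tilt [ 0.002 -0.001 -1.   ]
xyz units [-0.05 -0.02  0.07] yaw units -0.05 rows>= 1
```

```bash
python3 -m crank '{"gripper":[40,25,18,18,18,18,18,18],"xyz":[[-0.05,0,0.04],[-0.05,0,0.04],[-0.05,0,0.04],[-0.05,0,0.04],[-0.05,0,0.04],[-0.05,0,0.04],[-0.05,0,0.04],[-0.05,0,0.04]],"yaw":[0,0,0,0,0,0,0,0]}' 30; python3 go.py .5825 -.16 .008 0
```

```text
t: 20.85
tool_pos: [0.5818, -0.1605, 0.0087]
eef_rot: [3.141, -0.006, 0.0]
force: [-2.2, -0.7, 5.2]
width: 0.31
t 20.85 pos [ 0.5818 -0.1605  0.0087] az -0.22 w 0.31 F [-2.2 -0.7  5.2] tilt [ 0. -0. -1.]
xyz units [ 0.02 -0.01  0.02] yaw units -0.04 rows>= 1
```

```bash
python3 -m crank '{"gripper":[18,18,18,18,18,18,18],"xyz":[[0,0,-0.2],[0,0,-0.6],[0,0,-1.2],[0,0,-1.8],[0,0,-2.3],[0,0,-2.3],[0,0,-2.3]],"yaw":[0,0,0,0,0,0,0]}' ; python3 go.py .4472 -.0195 .1 0
```

```text
t: 21.55
tool_pos: [0.5819, -0.1603, 0.1001]
eef_rot: [3.141, -0.006, 0.001]
force: [-0.1, -0.3, -0.4]
width: 0.309
t 21.55 pos [ 0.5819 -0.1603  0.1001] az -0.22 w 0.309 F [-0.1 -0.3 -0.4] tilt [ 0.001 -0.    -1.   ]
xyz units [-3.38 -3.51  0.  ] yaw units -0.04 rows>= 4
```

```bash
python3 -m crank '{"gripper":[18,18,18,18,18,18,18,18],"xyz":[[-0.4,-0.4,0],[-1.0,-1.05,0],[-1.7,-1.75,0],[-2.4,-2.5,0],[-3.0,-3.1,0],[-3.38,-3.51,0],[-3.38,-3.51,0],[-3.38,-3.51,0]],"yaw":[0,0,0,0,0,0,0,0]}' ; python3 go.py .4474 -.0195 .0095 0
```

```text
t: 22.35
tool_pos: [0.447, -0.0194, 0.0994]
eef_rot: [3.141, -0.005, -0.001]
force: [0.2, 0.4, -0.4]
width: 0.305
t 22.35 pos [ 0.447  -0.0194  0.0994] az -0.17 w 0.305 F [ 0.2  0.4 -0.4] tilt [-0.001 -0.    -1.   ]
xyz units [0.01 0.   2.25] yaw units -0.03 rows>= 2
```

```bash
python3 -m crank '{"gripper":[18,18,18,18,18,18,18,18],"xyz":[[0,0,0.5],[0,0,1.1],[0,0,1.7],[0,0,2.1],[0,0,2.2],[0,0,2.25],[0,0,2.27],[0,0,2.27]],"yaw":[0,0,0,0,0,0,0,0]}' ; python3 go.py .4474 -.0195 .0088 0
```

```text
t: 23.15
tool_pos: [0.448, -0.0198, 0.0098]
eef_rot: [3.141, -0.007, 0.002]
force: [1.3, 0.1, -0.3]
width: 0.306
t 23.15 pos [ 0.448  -0.0198  0.0098] az -0.24 w 0.306 F [ 1.3  0.1 -0.3] tilt [ 0.002 -0.    -1.   ]
xyz units [-0.02 -0.01  0.03] yaw units -0.05 rows>= 1
```

```bash
python3 -m crank '{"gripper":[18,18,18],"xyz":[[0,0,0.03],[0,0,0.04],[0,0,0.04]],"yaw":[0,0,0]}' ; python3 -m crank '{"gripper":[35,45,55,55,55,55,55,55],"xyz":[[0,0,0],[0,0,0],[0,0,0],[0,0,-0.2],[0,0,-0.7],[0,0,-1.5],[0,0,-2.3],[0,0,-2.6]],"yaw":[0,0,0,0,0,0,0,0]}'; python3 - <<'E'
from m import *
o=arm.get_obs(); p,d=arm.capture('wrist'); X=cloud('wrist',d,o); print(o['tool_pos'],abs(o['qvel']).max())
cv2.imwrite('pics/w7.png',p[:,:,::-1]); dishes('wrist',p,d,o); blobs('wrist',p,d,o)
# block orientation
m=((abs(X[...,0]-.436)<.03)&(abs(X[...,1]-.188)<.03)&(X[...,2]>.023)&(X[...,2]<.034))
r=cv2.minAreaRect((X[m][:,:2]*1000).astype(np.float32)); print('rect',r)
E
python3 go.py .436 .1875 .12 0
```

```text
t: 23.45
tool_pos: [0.448, -0.0197, 0.0087]
eef_rot: [3.141, -0.006, 0.003]
force: [0.1, -0.2, 5.4]
width: 0.306
t: 24.25
tool_pos: [0.449, -0.0198, 0.115]
eef_rot: [3.14, -0.006, 0.009]
force: [0.3, -0.6, -0.4]
width: 0.645
[ 0.44898392 -0.01975182  0.11499479] 0.29309325505633604
wrist red [0.5704 0.0138] 41.2 mid [0.5644 0.0141] zmed 0.0061
wrist yellow [ 0.5791 -0.1542] 41.3 mid [ 0.5685 -0.1542] zmed 0.006
wrist green [ 0.452  -0.1643] 40.9 mid [ 0.4521 -0.1637] zmed 0.006
wrist blue [0.4393 0.1876] 41.0 mid [0.4393 0.1814] zmed 0.0061
wrist wood [ 0.4469 -0.0194] 41.3 mid [ 0.4474 -0.0195] zmed 0.006
wrist blob [43. 15.] 2454 ztop 0.0209 mean [0.5867 0.1316 0.02  ] mid [0.5856 0.1279 0.0205] ext [0.022 0.075 0.005]
wrist blob [201.  31.] 1796 ztop 0.0486 mean [0.57   0.018  0.0492] mid [0.57   0.0172 0.0499] ext [0.027 0.032 0.013]
wrist blob [447. 203.] 4510 ztop 0.0591 mean [ 0.4531 -0.1634  0.0585] mid [ 0.4519 -0.1642  0.0576] ext [0.044 0.044 0.007]
wrist blob [129. 204.] 1684 ztop 0.039 mean [0.4495 0.0824 0.0383] mid [0.4487 0.083  0.0374] ext [0.032 0.032 0.007]
wrist blob [256. 201.] 714 ztop 0.027 mean [ 0.4492 -0.0197  0.0258] mid [ 0.4486 -0.0196  0.0252] ext [0.028 0.027 0.006]
wrist blob [ 15. 218.] 1283 ztop 0.0283 mean [0.4351 0.1826 0.0274] mid [0.435  0.182  0.0267] ext [0.04  0.03  0.007]
rect ((435.0849304199219, 187.0435028076172), (30.186500549316406, 31.22300910949707), 43.65968704223633)
t 24.3 pos [ 0.4496 -0.0199  0.1157] az -0.22 w 0.648 F [0.5 0.1 0.7] tilt [ 0.007 -0.002 -1.   ]
xyz units [-0.36 -5.18 -0.12] yaw units -0.04 rows>= 5
```

View pics/w7.png

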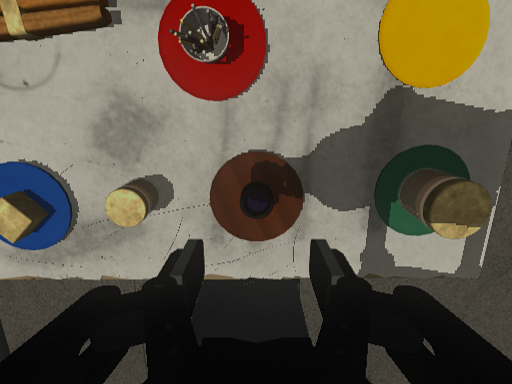

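The loupe is parked on the wood at (257,200), and the block at (20,215) is turned about 43.7°. I move over the block with the matching yaw.

```bash
python3 go.py .436 .1875 .12 43.7; python3 -m crank '{"gripper":[55,55,55,55,55,55,55,55],"xyz":[[-0.05,-0.7,0],[-0.1,-1.6,0],[-0.18,-2.6,0],[-0.25,-3.5,0],[-0.3,-4.4,0],[-0.34,-5,0],[-0.34,-5.18,0],[-0.34,-5.18,0]],"yaw":[-1.2,-2.4,-3.6,-4.8,-6,-7.2,-8.4,-8.78]}' ;  python3 -m crank '{"gripper":[55,55,55],"xyz":[[0,0,0],[0,0,0],[0,0,0]],"yaw":[0,0,0]}'; python3 go.py .4355 .1875 .010 43.7
python3 - <<'E'
from m import *
o=arm.get_obs(); p,d=arm.capture('wrist'); X=cloud('wrist',d,o); print(o['tool_pos'],abs(o['qvel']).max())
cv2.imwrite('pics/w8.png',p[:,:,::-1]); dishes('wrist',p,d,o)
m=((abs(X[...,0]-.436)<.03)&(abs(X[...,1]-.188)<.03)&(X[...,2]>.023)&(X[...,2]<.034))
r=cv2.minAreaRect((X[m][:,:2]*1000).astype(np.float32)); print('rect',r)
E
```

```text
t 24.3 pos [ 0.4496 -0.0199  0.1157] az -0.22 w 0.648 F [0.5 0.1 0.7] tilt [ 0.007 -0.002 -1.   ]
xyz units [-0.36 -5.18 -0.12] yaw units -8.78 rows>= 6
t: 25.1
tool_pos: [0.4338, 0.1892, 0.1113]
eef_rot: [-2.913, -1.176, 0.001]
force: [0.3, -1.0, -0.0]
width: 0.643
t: 25.4
tool_pos: [0.4343, 0.1875, 0.1115]
eef_rot: [2.917, 1.167, -0.001]
force: [-0.1, -0.3, -0.4]
width: 0.641
t 25.4 pos [0.4343 0.1875 0.1115] az 43.61 w 0.641 F [-0.1 -0.3 -0.4] tilt [-0. -0. -1.]
xyz units [0.02 0.02 2.54] yaw units -0.02 rows>= 3
[0.43425066 0.18749938 0.11154114] 0.0038641743134860563
wrist red [0.5699 0.0147] 40.9 mid [0.5633 0.0163] zmed 0.006
yellow none
green none
wrist blue [0.4389 0.1889] 41.0 mid [0.4389 0.189 ] zmed 0.0061
wrist wood [0.5708 0.0104] 18.6 mid [0.5694 0.0106] zmed 0.0135
rect ((434.7989196777344, 188.4800262451172), (29.867454528808594, 29.555479049682617), 42.765628814697266)
```

View pics/w8.png

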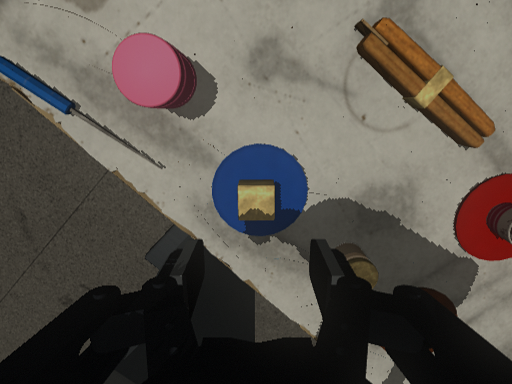

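The block at (257,200) is square to the jaws, and the small jar is clear of the fingers. I grasp it.

```bash
python3 -m crank '{"gripper":[55,55,55,55,55,55,55,55],"xyz":[[0.02,0,0.4],[0.02,0,1.1],[0.02,0,1.7],[0.02,0,2.2],[0.02,0,2.4],[0.02,0,2.5],[0.02,0,2.56],[0.02,0,2.56]],"yaw":[0,0,0,0,0,0,0,0]}' ; python3 go.py .4350 .1882 .009 43.7;python3 -m crank '{"gripper":[40,30,18,18,18,18,18],"xyz":[[0,0,0.03],[0,0,0.03],[0,0,0.03],[0,0,0.03],[0,0,0.03],[0,0,0.03],[0,0,0.03]],"yaw":[0,0,0,0,0,0,0]}' 50; python3 go.py .4350 .1882 .009 43.7
```

```text
t: 26.25
tool_pos: [0.4355, 0.1885, 0.0098]
eef_rot: [2.916, 1.168, 0.002]
force: [-1.2, 1.2, 0.3]
width: 0.639
t 26.25 pos [0.4355 0.1885 0.0098] az 43.66 w 0.639 F [-1.2  1.2  0.3] tilt [ 0.001  0.    -1.   ]
xyz units [-0.01 -0.    0.02] yaw units -0.01 rows>= 1
t: 26.95
tool_pos: [0.4354, 0.1886, 0.0088]
eef_rot: [2.916, 1.168, 0.002]
force: [0.5, 0.8, 5.8]
width: 0.34
t 26.95 pos [0.4354 0.1886 0.0088] az 43.67 w 0.34 F [0.5 0.8 5.8] tilt [ 0.001  0.    -1.   ]
xyz units [-0.01  0.   -0.01] yaw units -0.01 rows>= 1
```

```bash
python3 -m crank '{"gripper":[18,18,18,18,18,18,18],"xyz":[[0,0,-0.2],[0,0,-0.6],[0,0,-1.2],[0,0,-1.8],[0,0,-2.4],[0,0,-2.6],[0,0,-2.6]],"yaw":[0,0,0,0,0,0,0]}' ; python3 go.py .579 -.1545 .11 0
```

```text
t: 27.65
tool_pos: [0.4356, 0.1885, 0.113]
eef_rot: [2.916, 1.168, 0.004]
force: [-0.2, -0.1, -1.2]
width: 0.339
t 27.65 pos [0.4356 0.1885 0.113 ] az 43.67 w 0.339 F [-0.2 -0.1 -1.2] tilt [ 0.003  0.001 -1.   ]
xyz units [-3.33  8.68  0.08] yaw units 8.73 rows>= 8
```

```bash
python3 -m crank '{"gripper":[18,18,18,18,18,18,18,18],"xyz":[[-0.2,0.5,0],[-0.55,1.4,0],[-0.95,2.5,0],[-1.35,3.6,0],[-1.75,4.6,0],[-2.15,5.7,0],[-2.55,6.7,0],[-2.7,7.0,0]],"yaw":[0.7,1.8,3,4.2,5.4,6.6,7.8,8.73]}' ; python3 go.py .579 -.1545 .11 0
```

```text
t: 28.45
tool_pos: [0.5516, -0.093, 0.1102]
eef_rot: [3.14, -0.01, -0.001]
force: [0.1, 0.1, -0.8]
width: 0.338
t 28.45 pos [ 0.5516 -0.093   0.1102] az -0.37 w 0.338 F [ 0.1  0.1 -0.8] tilt [-0.    -0.002 -1.   ]
xyz units [0.7  1.53 0.01] yaw units -0.07 rows>= 2
```

```bash
python3 -m crank '{"gripper":[18,18,18,18,18,18],"xyz":[[0.3,0.6,0],[0.6,1.2,0],[0.7,1.53,0],[0.7,1.53,0],[0.7,1.53,0],[0.7,1.53,0]],"yaw":[0,0,0,0,0,0]}' ; python3 go.py .5793 -.1544 .009 0
```

```text
t: 29.05
tool_pos: [0.5772, -0.1485, 0.1116]
eef_rot: [-3.14, -0.002, 0.003]
force: [1.1, -0.0, -0.8]
width: 0.338
t 29.05 pos [ 0.5772 -0.1485  0.1116] az 0.07 w 0.338 F [ 1.1 -0.  -0.8] tilt [-0.002  0.001 -1.   ]
xyz units [0.06 0.15 2.57] yaw units 0.01 rows>= 3
```

```bash
python3 -m crank '{"gripper":[18,18,18,18,18,18,18,18],"xyz":[[0.03,0.14,0.5],[0.03,0.14,1.1],[0.03,0.14,1.7],[0.03,0.14,2.2],[0.03,0.14,2.4],[0.03,0.14,2.5],[0.03,0.14,2.55],[0.03,0.14,2.55]],"yaw":[0,0,0,0,0,0,0,0]}' ; python3 go.py .5793 -.1544 .009 0
```

```text
t: 29.85
tool_pos: [0.58, -0.1555, 0.0108]
eef_rot: [3.141, 0.001, 0.002]
force: [1.0, -0.7, -2.1]
width: 0.338
t 29.85 pos [ 0.58   -0.1555  0.0108] az 0.04 w 0.338 F [ 1.  -0.7 -2.1] tilt [ 0.001 -0.001 -1.   ]
xyz units [-0.02 -0.03  0.05] yaw units 0.01 rows>= 1
```

```bash
python3 -m crank '{"gripper":[18,18,18],"xyz":[[0,-0.02,0.03],[0,-0.02,0.06],[0,-0.02,0.06]],"yaw":[0,0,0]}' ; python3 -m crank '{"gripper":[35,45,55,55,55,55,55,55],"xyz":[[0,0,0],[0,0,0],[0,0,0],[0,0,-0.2],[0,0,-0.7],[0,0,-1.5],[0,0,-2.3],[0,0,-2.6]],"yaw":[0,0,0,0,0,0,0,0]}'; python3 - <<'E'
from m import *
o=arm.get_obs(); p,d=arm.capture('wrist'); X=cloud('wrist',d,o); print(o['tool_pos'],abs(o['qvel']).max())
cv2.imwrite('pics/w9.png',p[:,:,::-1]); dishes('wrist',p,d,o); blobs('wrist',p,d,o)
E
python3 go.py .4486 -.0196 .11 0
```

```text
t: 30.15
tool_pos: [0.58, -0.1548, 0.0088]
eef_rot: [3.141, 0.0, 0.003]
force: [-1.4, 0.4, 4.9]
width: 0.339
t: 30.95
tool_pos: [0.5814, -0.1555, 0.1155]
eef_rot: [3.139, 0.001, 0.009]
force: [-0.2, -0.8, -0.1]
width: 0.643
[ 0.58143337 -0.15548837  0.11546973] 0.2365805297038623
wrist red [0.5709 0.0137] 41.1 mid [0.5708 0.0138] zmed 0.0061
wrist yellow [ 0.5797 -0.1544] 41.2 mid [ 0.5797 -0.1543] zmed 0.0061
wrist green [ 0.4533 -0.1651] 40.7 mid [ 0.4609 -0.1651] zmed 0.006
blue none
wrist wood [0.571  0.0097] 22.6 mid [0.5688 0.0067] zmed 0.0063
wrist blob [380.  30.] 821 ztop 0.0839 mean [ 0.6987 -0.2279  0.0847] mid [ 0.699  -0.2289  0.0845] ext [0.002 0.018 0.011]
wrist blob [126.  97.] 155 ztop 0.0194 mean [ 0.6633 -0.055   0.0188] mid [ 0.6635 -0.0554  0.0192] ext [0.013 0.01  0.002]
wrist blob [255. 203.] 1326 ztop 0.0285 mean [ 0.58   -0.1547  0.0278] mid [ 0.5794 -0.1545  0.0266] ext [0.03  0.03  0.006]
wrist blob [ 44. 217.] 1937 ztop 0.0477 mean [0.5703 0.0182 0.0484] mid [0.5703 0.0171 0.0493] ext [0.027 0.032 0.013]
wrist blob [266. 325.] 1353 ztop 0.0512 mean [ 0.472  -0.1629  0.0518] mid [ 0.469 -0.164  0.053] ext [0.013 0.036 0.014]
wrist blob [ 11. 334.] 890 ztop 0.0383 mean [0.45   0.0725 0.0374] mid [0.4486 0.0745 0.0366] ext [0.032 0.016 0.007]
t 31.0 pos [ 0.5817 -0.1556  0.1161] az 0.03 w 0.643 F [ 0.7 -0.1  0.4] tilt [ 0.007 -0.003 -1.   ]
xyz units [-3.33 -3.4   0.12] yaw units 0.01 rows>= 4
```

View pics/w9.png

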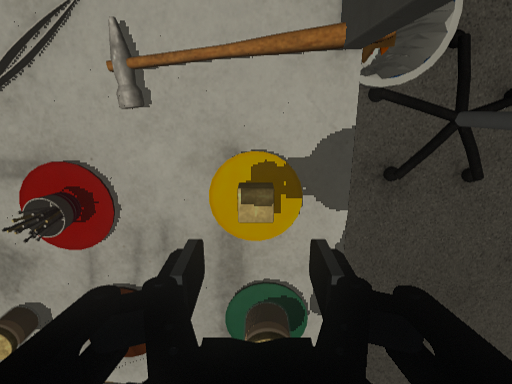

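The block at (256,203) is centred on yellow. Last, the loupe goes from wood to blue.

```bash
python3 -m crank '{"gripper":[55,55,55,55,55,55,55,55],"xyz":[[-0.4,-0.4,0],[-1.0,-1.05,0],[-1.7,-1.75,0],[-2.4,-2.45,0],[-3.0,-3.05,0.1],[-3.33,-3.4,0.2],[-3.33,-3.4,0.2],[-3.33,-3.4,0.2]],"yaw":[0,0,0,0,0,0,0,0]}' ; python3 go.py .4486 -.0196 .0085 0
```

```text
t: 31.8
tool_pos: [0.4463, -0.0189, 0.1033]
eef_rot: [3.141, 0.002, -0.0]
force: [-0.2, -0.5, 0.6]
width: 0.646
t 31.8 pos [ 0.4463 -0.0189  0.1033] az 0.07 w 0.646 F [-0.2 -0.5  0.6] tilt [-0. -0. -1.]
xyz units [0.06 0.02 2.37] yaw units 0.01 rows>= 2
```

```bash
python3 -m crank '{"gripper":[55,55,55,55,55,55,55,55],"xyz":[[0.04,0.01,0.4],[0.04,0.01,1.1],[0.04,0.01,1.7],[0.04,0.01,2.1],[0.04,0.01,2.3],[0.04,0.01,2.37],[0.04,0.01,2.39],[0.04,0.01,2.39]],"yaw":[0,0,0,0,0,0,0,0]}' ; python3 go.py .4486 -.0196 .009 0;python3 -m crank '{"gripper":[40,30,18,18,18,18,18],"xyz":[[0,0,0.02],[0,0,0.02],[0,0,0.02],[0,0,0.02],[0,0,0.02],[0,0,0.02],[0,0,0.02]],"yaw":[0,0,0,0,0,0,0]}' 30; python3 go.py .4486 -.0196 .009 0;
```

```text
t: 32.6
tool_pos: [0.4487, -0.0195, 0.0086]
eef_rot: [3.141, 0.0, 0.002]
force: [0.9, -0.4, 0.2]
width: 0.644
t 32.6 pos [ 0.4487 -0.0195  0.0086] az 0.01 w 0.644 F [ 0.9 -0.4  0.2] tilt [ 0.002 -0.    -1.   ]
xyz units [-0.    0.   -0.01] yaw units 0.0 rows>= 1
t: 33.3
tool_pos: [0.4481, -0.0193, 0.0079]
eef_rot: [3.141, 0.001, 0.002]
force: [0.2, -0.1, 5.9]
width: 0.307
t 33.3 pos [ 0.4481 -0.0193  0.0079] az 0.03 w 0.307 F [ 0.2 -0.1  5.9] tilt [ 0.001 -0.    -1.   ]
xyz units [ 0.01  0.01 -0.03] yaw units 0.01 rows>= 1
```

```bash
python3 -m crank '{"gripper":[18,18,18,18,18,18,18],"xyz":[[0,0,-0.2],[0,0,-0.6],[0,0,-1.2],[0,0,-1.8],[0,0,-2.4],[0,0,-2.6],[0,0,-2.6]],"yaw":[0,0,0,0,0,0,0]}' ; python3 go.py .4392 .1882 .112 0
```

```text
t: 34.0
tool_pos: [0.4485, -0.0193, 0.1123]
eef_rot: [3.141, 0.001, 0.005]
force: [0.4, 0.1, -0.5]
width: 0.309
t 34.0 pos [ 0.4485 -0.0193  0.1123] az 0.03 w 0.309 F [ 0.4  0.1 -0.5] tilt [ 0.003 -0.001 -1.   ]
xyz units [-0.23 -5.19  0.  ] yaw units 0.01 rows>= 5
```

```bash
python3 -m crank '{"gripper":[18,18,18,18,18,18,18,18],"xyz":[[-0.05,-0.6,0],[-0.1,-1.5,0],[-0.12,-2.5,0],[-0.15,-3.5,0],[-0.2,-4.4,0],[-0.23,-5,0],[-0.23,-5.19,0],[-0.23,-5.19,0]],"yaw":[0,0,0,0,0,0,0,0]}'; python3 -m crank '{"gripper":[18,18,18],"xyz":[[0,0,0],[0,0,0],[0,0,0]],"yaw":[0,0,0]}' ; python3 go.py .4392 .1882 .009 0
```

```text
t: 34.8
tool_pos: [0.4377, 0.1888, 0.1101]
eef_rot: [3.141, 0.004, -0.003]
force: [-0.3, 0.3, 0.2]
width: 0.309
t: 35.1
tool_pos: [0.4386, 0.1874, 0.1112]
eef_rot: [3.141, -0.002, -0.0]
force: [-0.1, -0.2, 0.6]
width: 0.306
t 35.1 pos [0.4386 0.1874 0.1112] az -0.07 w 0.306 F [-0.1 -0.2  0.6] tilt [-0. -0. -1.]
xyz units [ 0.02 -0.02  2.55] yaw units -0.01 rows>= 3
```

```bash
python3 -m crank '{"gripper":[18,18,18,18,18,18,18,18],"xyz":[[0,0,0.5],[0,0,1.1],[0,0,1.7],[0,0,2.2],[0,0,2.4],[0,0,2.5],[0,0,2.56],[0,0,2.56]],"yaw":[0,0,0,0,0,0,0,0]}' ; python3 go.py .4392 .1882 .008 0
```

```text
t: 35.9
tool_pos: [0.4391, 0.1884, 0.0094]
eef_rot: [-3.141, -0.0, -0.002]
force: [0.5, -0.7, -0.2]
width: 0.306
t 35.9 pos [0.4391 0.1884 0.0094] az 0.01 w 0.306 F [ 0.5 -0.7 -0.2] tilt [ 0.001  0.    -1.   ]
xyz units [0.   0.01 0.03] yaw units 0.0 rows>= 1
```

```bash
python3 -m crank '{"gripper":[18,18,18],"xyz":[[0,0,0.02],[0,0,0.04],[0,0,0.04]],"yaw":[0,0,0]}' ; python3 -m crank '{"gripper":[35,45,55,55,55,55,55,55],"xyz":[[0,0,0],[0,0,0],[0,0,0],[0,0,-0.2],[0,0,-0.7],[0,0,-1.5],[0,0,-2.3],[0,0,-2.6]],"yaw":[0,0,0,0,0,0,0,0]}'; python3 -m crank '{"gripper":[55,55,55,55,55,55,55,55],"xyz":[[0,0.5,-0.5],[0,1.3,-1.2],[0,2.2,-2],[0,3,-2.8],[0,3.5,-3.2],[0,4,-3.5],[0,4,-3.5],[0,4,-3.5]],"yaw":[0,0,0,0,0,0,0,0]}'; python3 - <<'E'
from m import *
for n in ['wrist','top','side']:
    o=arm.get_obs(); p,d=arm.capture(n); cv2.imwrite(f'pics/f_{n}.png',p[:,:,::-1]); print(o['t'],abs(o['qvel']).max()); dishes(n,p,d,o); blobs(n,p,d,o)
E
```

```text
t: 36.2
tool_pos: [0.439, 0.1886, 0.0079]
eef_rot: [-3.141, -0.001, -0.002]
force: [0.2, -0.2, 3.3]
width: 0.31
t: 37.0
tool_pos: [0.4403, 0.1889, 0.1147]
eef_rot: [-3.14, -0.001, -0.009]
force: [-0.1, 0.3, -0.2]
width: 0.647
t: 37.8
tool_pos: [0.4382, 0.0286, 0.2514]
eef_rot: [-3.141, 0.001, -0.0]
force: [-0.7, 0.3, 0.6]
width: 0.644
37.8 0.02315268728072126
wrist red [0.5703 0.014 ] 41.1 mid [0.5704 0.0137] zmed 0.006
wrist yellow [ 0.5791 -0.1541] 41.2 mid [ 0.5792 -0.1542] zmed 0.006
wrist green [ 0.4517 -0.1644] 40.5 mid [ 0.4515 -0.1627] zmed 0.006
wrist blue [0.4391 0.1883] 41.0 mid [0.4389 0.1882] zmed 0.006
wrist wood [ 0.4469 -0.0193] 41.0 mid [ 0.4471 -0.0192] zmed 0.0059
wrist blob [18. 35.] 2475 ztop 0.0677 mean [0.5737 0.2779 0.0698] mid [0.5825 0.2841 0.0714] ext [0.061 0.018 0.017]
wrist blob [146.  37.] 2401 ztop 0.0209 mean [0.5895 0.154  0.02  ] mid [0.589  0.1533 0.0205] ext [0.034 0.125 0.005]
wrist blob [418.  46.] 917 ztop 0.0286 mean [ 0.5785 -0.1536  0.0277] mid [ 0.5786 -0.1547  0.0271] ext [0.03  0.031 0.007]
wrist blob [268.  50.] 539 ztop 0.0486 mean [0.5
[... 2509 characters left out ...]
3.] 92 ztop 0.0259 mean [0.439  0.1867 0.0245] mid [0.4387 0.1881 0.0246] ext [0.025 0.03  0.007]
side blob [219. 208.] 229 ztop 0.0386 mean [0.4479 0.0807 0.0376] mid [0.4484 0.0826 0.0369] ext [0.031 0.032 0.006]
side blob [286. 213.] 259 ztop 0.0455 mean [0.5691 0.0167 0.0467] mid [0.5691 0.0161 0.0477] ext [0.025 0.03  0.014]
side blob [417. 274.] 234 ztop 0.0815 mean [ 0.6986 -0.2303  0.0838] mid [ 0.6985 -0.2296  0.0834] ext [0.003 0.018 0.012]
side blob [328. 276.] 299 ztop 0.0283 mean [ 0.5773 -0.1564  0.0272] mid [ 0.578  -0.1556  0.0265] ext [0.03  0.03  0.006]
side blob [263. 295.] 882 ztop 0.0586 mean [ 0.451  -0.1672  0.0579] mid [ 0.4515 -0.1655  0.0572] ext [0.043 0.045 0.007]
```

View pics/f_wrist.png

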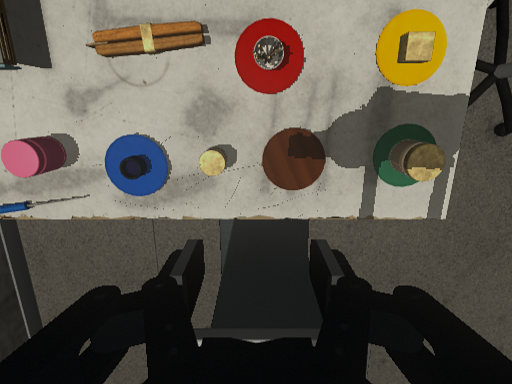

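View pics/f_side.png

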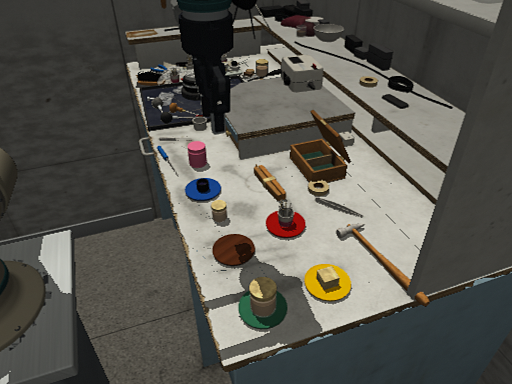

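The final views show all four things upright on their dishes: cup (268,52), jar (418,159), loupe (132,167) and block (418,46) in the wrist picture. Wood (293,158) is empty and the clamp is unmoved, so I hand in.

```bash
python3 -c "
from station import arm
print(arm.finish_job())"
```

```text
the job is handed in; nothing more can be done
None
```

All four things are on their own dishes and the job was handed in at about 38 s of the 115 s allowed. No verdict is reported back. I did it as two swaps over the wooden dish: jar to wood, cup to red, jar to green, then loupe to wood, block to yellow, loupe to blue.

- **Placing:** in the last wrist view the jar, loupe and block are within about 1 mm of their dish centres. The cup measured within about 2 mm just after release. Top heights match things standing on the dish floors: jar 59 mm, block 28 mm, loupe 27 mm.
- **Everything else:** the wooden dish is empty and the gripper is clear of everything. The clamp is within about 1 mm of its starting position, and the look-alike jars were not touched.
- **Checks that failed or disagreed:** the top and side cameras differ by up to about 4 mm in y, for dishes and things alike, with the wrist camera in between. In the last top view the arm hid the green and wooden dishes, so I checked those two with the wrist and side cameras only.

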